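# Load a bottle into a stopped shaker and reset its stop button

## Task

Push the shaker's red mushroom stop button down until it stays down by itself and let go of it, then lay the blue-capped bottle on its side in the shaker's two black saddles, either way round, and let go. When the bottle lies in place, twist the mushroom head clockwise and let it go so that it springs fully up again. Leave the other things on the bench where they are.

Things in the scene. Friction and masses are not known exactly. Their poses are not given: they have to be found in the camera images.
- shaker: Beige bench shaker, fixed (place and yaw vary), 240 x 240 mm, housing top 47 mm high. Origin on the bench under its centre; its own x points roughly towards the robot, its own y roughly to the right (world -y). Left half (own -y): sloping console with the red stop. Right half (own +y): platform, 200 (x) x 100 (y) mm, top 60 mm high, with two black V saddles.
- panel (a point): Centre of the console's face (112 x 108 mm), under the red head, on the button's axis: at (20, -64, 85) mm in the shaker's frame. This point's z axis is the face's normal and the button's axis: it leans 0.52 rad (30 deg) from vertical towards the shaker's -x (away from the robot, world +x), i.e. (-0.497, 0, 0.868) in the shaker's frame.
- cradle (a point): Where bottle_mid ends when the bottle rests in the saddles, lying along the shaker's x: (0, 60, 100) mm in the shaker's frame, same axes, 40 mm above the platform. The V saddles (90 deg, 12 mm thick along x, upper tips 50 mm apart and 3 mm below the bottle's axis) stand at x = -40 and +40 mm from it; the 68 mm gap is free for fingers. A bottle lowered in centres itself.
- stop_head (a point): Centre of the top of the red mushroom head: round, 40 mm across, white bar on top; moves with the head, z along the button's axis. Popped up it is 39 mm above the console face along the axis, latched about 31 mm. The straight rim to grip lies 5 to 18 mm below the top; beneath are a thin stem and a black collar (radius 15, height 5 mm).
- stop (a joint): How far the head is pressed along its axis, m: 0 popped up, 0.011 fully down. The spring pushes back with 3.5 N at the top and 7.5 N at the bottom; with the catch it takes up to 9 N on the way. Pushed past about 8.5 mm a catch snaps in: let go, the head stays at about 0.008.
- stop_turn (a joint): Clockwise turn of the head seen from above along its axis, rad: 0 at rest, end stop at 1.05, sprung back to 0; it takes up to 0.12 N m. While latched down, turning it past about 0.7 (40 deg) frees the catch: let go at 0.8 to 1.0, it springs up and turns back by itself. A firm grip holds it down until the fingers open.
- bottle: White plastic bottle with a BLUE cap and a blue band, standing upright on the bench at the start, in any of three places in a row (the others hold the orange- and green-capped bottles). Origin at the centre of its foot, z along its axis to the cap. Straight body 42 mm across from 0 to 112 mm, cap 28 mm across from 118 to 134 mm. About 0.13 to 0.24 kg, rigid.
- bottle_mid (a point): Point on the blue-capped bottle's axis 62 mm above its foot; must end at point cradle.
- bottle_orange: Like bottle, with an orange cap and band; leave alone. Origin at its foot.
- bottle_green: Like bottle, with a green cap and band; leave alone. Origin at its foot.
- tip_box: Green box with purple lid, 85 x 125 x 85 mm, left; leave alone. Origin under its centre.
- beaker: Clear glass beaker, 72 mm across, 90 mm high; leave alone. Origin under its centre.
- beaker_tall: Amber glass beaker, 60 mm across, 110 mm high; leave alone. Origin under its centre.
- marker: White marker pen with a blue cap lying flat, 145 x 12 mm; leave alone. Origin under its middle.
Not all that is in view belongs to the job. Leave any turquoise look-alike of the bottle alone.

How it is judged:
By the outcome, as a careful person would: the job done as asked, in the order asked, and still so for the second after the job is handed in, with the robot touching nothing.
It also fails if it takes over 72 s, if anything falls off the work surface, if the arm or the gripper's body presses on something with over 40 N, if the wrist force passes 120 N, or if a joint passes its speed limit or range.

## Robot

A 7-joint arm with a two-finger parallel gripper is mounted at the origin on the work surface. World frame = base frame: x ahead of the robot, y to its left, z up, the work surface at z = 0. Lengths are in m, angles in rad, forces in N, time in s.
With the tool pointing down it reaches from about 0.4 to 0.85 m from the base axis. Payload 4.5 kg.
Tool frame: the origin (TCP) lies midway between the tips of the shut fingers; the grasp point (between the pads) lies bot.grasp_offset behind it (bot.grasp_offset is the distance from the TCP to the grasp point, in m); z points along the fingers, y is the line along which they close (so a half turn about z gives the same grasp; the last joint's range is limited). The gripper opens to 85 mm and grips with 20 to 120 N. Pads are 22 mm wide; open, the fingers measure 114 mm over their backs; the gripper's body (76 mm by 85 mm) begins 54 mm behind the grasp point. The pads swing forward as they close: fully open they stand 13 mm farther back than shut.
Start: joints at [-1.169, 0.689, -0.195, 1.565, 0.157, 0.902, -0.215], TCP at [0.225, 0.583, 0.231] pointing down, gripper open.
Joint ranges: [-3.01, 3.01], [-0.46, 2.08], [-1.47, 1.51], [0.13, 2.56], [-1, 4.14], [0.04, 2.09], [-2.66, 2.66]. Speed limits (rad/s): [2.57, 2.57, 3.14, 3.14, 3.14, 3.14, 3.14].

## Interface

Orientations are given as [roll, pitch, yaw] about the fixed x, y, z axes, in that order (R = Rz(yaw) Ry(pitch) Rx(roll)).
In Python, from plant import bot gives the robot as it stands.
- The arm moves only by the tool arm_command, never from a script. Its argument "rows" is a list of rows, each an object of numbers: "tx", "ty", "tz": the shift along the tool's x, y, z in mm; "ax", "ay", "az": the turn, a rotation vector about the tool's x, y, z in rad. A call has 1 to 20 rows; each row shifts and turns the commanded pose from where the row before left it, along the tool's axes as they then stand; what a row does not reach is not made up. A row lasts 1/12 s, in which the tool goes at most 41.7 mm and 7.16 degrees, less where a joint would pass 70% of its speed; a pose out of reach is approached as far as the arm can. A call with a gripper value outside its range is refused whole. "claw" is the opening, from 0 (shut) to 1 (fully open), set as the call begins (left out, the last holds). The fingers move at their own pace and stop on an object; "grip_force" is the grip in N (left out, the last holds). Time passes only in rows, so rows that do not move let the fingers close. It gives the time, the measured TCP pose, the force, the opening and the grip force at its end, in the units of the state.
- bot.get_state(): the state, without advancing time (a new reading comes with each control period).
- bot.get_image(name): name is "scene" or "side" or "wrist"; returns a dict with "pixels" (480x640x3 uint8, red, green, blue), "depth" (480x640 float32, m along the optical axis (not along the pixel's ray), 0 where there is no reading), "fx", "fy", "cx", "cy" (pixels), "eye" and "attitude" of the camera in the world; the wrist camera has in their place "mount" (4x4, takes a point from camera to tool coordinates, whose origin is the TCP and whose axes are the flange's). Camera axes: x right, y down, z forward; pixel columns grow to the right and rows downward; lengths in m; the calibration is good to about 2 mm. A picture is of the moment at which its call begins: read the wrist's pose just before it.
- bot.job_done(): hands the job in; it is judged then, once.
The state is a dict: "t": time; "joints": joint angles; "joint_vel": joint speeds; "effort": joint torques, N m; "eef_pos": TCP position; "tcp_rot": TCP orientation; "ft_force": force on the tool from outside, world axes, zero at the start; "ft_torque": the same for the moment, N m; "grip_width": finger opening in m; "grasp_force": force on a finger pad.
Only numpy, scipy, OpenCV 4.12 (cv2) and the standard library are available. Lean on these libraries where they do the work, as an engineer would, in place of code of your own. Each camera call takes 0.05 s, during which the arm holds its last target. There are 200 camera calls.

## Working session

There is one attempt and no reset: what is moved stays moved. The work goes in short steps, Python scripts to look and compute and a tool call to move; the robot and the scene stay as the last step left them, time stands still between calls to the robot, and variables do not carry over. Pictures are saved under pics/ and viewed, at most 10 in all, crops included, and the job is handed in when it is done.

Besides the shell and the picture viewer there is one more tool, called after "Request:" in YAML: its name, and indented under it one key for each argument. arm_command: Moves the arm, as the interface text tells. Its arguments: {"type":"object","properties":{"rows":{"type":"array","items":{"type":"object","properties":{"tx":{"type":"number"},"ty":{"type":"number"},"tz":{"type":"number"},"ax":{"type":"number"},"ay":{"type":"number"},"az":{"type":"number"}}}},"claw":{"type":"number"},"grip_force":{"type":"number"}},"required":["rows"]}

```bash
ls; mkdir -p pics
cat > h.py <<'E'
import numpy as np, cv2
from scipy.spatial.transform import Rotation as R
from plant import bot
def cam(n):
    s=bot.get_state(); im=bot.get_image(n)
    if 'mount' in im:
        T=np.eye(4);T[:3,:3]=R.from_euler('xyz',s['tcp_rot']).as_matrix();T[:3,3]=s['eef_pos'];T=T@np.array(im['mount'])
    else:
        T=np.eye(4);a=np.array(im['attitude'])
        T[:3,:3]=a if a.shape==(3,3) else R.from_euler('xyz',a).as_matrix();T[:3,3]=im['eye']
    d=im['depth'];v,u=np.mgrid[:480,:640]
    P=np.stack([(u-im['cx'])/im['fx']*d,(v-im['cy'])/im['fy']*d,d],-1)@T[:3,:3].T+T[:3,3]
    return im['pixels'],d,P,T,im
def save(n,px): cv2.imwrite('pics/'+n,cv2.cvtColor(px,cv2.COLOR_RGB2BGR))
E
python3 - <<'E'
from h import *
for n in ('scene','side'):
    px,d,P,T,im=cam(n); save(n+'0.png',px); np.savez(n+'0.npz',px=px,d=d,P=P,T=T,K=[im['fx'],im['fy'],im['cx'],im['cy']])
    print(n,im.get('attitude'),im.get('eye'),im['fx'])
print(bot.grasp_offset,bot.get_state())
E
```

```text
pics
scene [-2.50356474e+00 -1.07694305e-03  7.32210572e-01] [ 1.17201451 -0.68999104  1.45707178] 605.8696004107235
side [-2.22549261 -0.01220903 -1.88573908] [-0.48794282  0.38590046  0.91021822] 559.9464153558631
0.0187 {'t': 0.1, 'joints': array([-1.16917736,  0.68991248, -0.19450811,  1.56622771,  0.15734144,
        0.90249992, -0.21509241]), 'joint_vel': array([-4.25416308e-04, -1.74418250e-03, -9.62576421e-04, -3.08784179e-03,
       -4.31610775e-04,  2.53715063e-04,  2.60257372e-05]), 'effort': array([-2.61317313e-03, -5.40601981e+01, -1.27095848e+00, -1.58983505e+01,
        9.44401691e-03,  4.44578109e-03, -7.89826061e-06]), 'eef_pos': array([0.22458918, 0.58263801, 0.23055952]), 'tcp_rot': array([-3.13994695e+00,  1.58544191e-04,  2.77387266e+00]), 'ft_force': array([-0.10101511, -0.25127188,  0.25231868]), 'ft_torque': array([ 0.00094664, -0.02782431,  0.02245486]), 'grasp_force': 0.0, 'grip_width': 0.08552007353105119}
```

View pics/scene0.png

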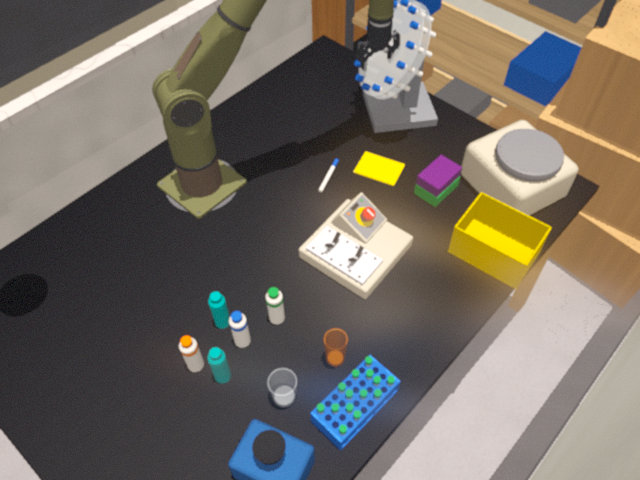

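View pics/side0.png

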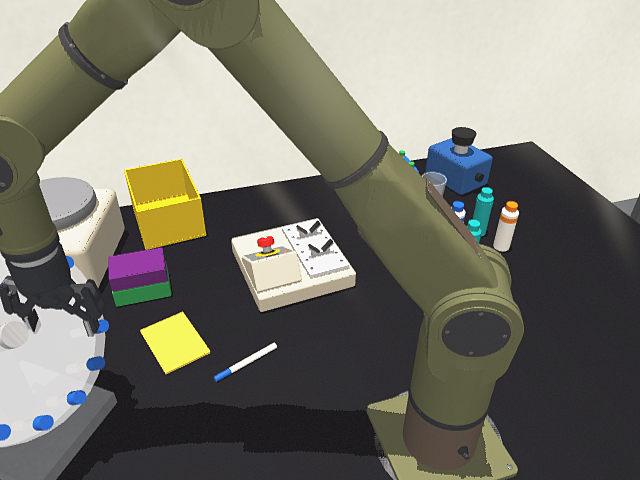

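The scene view shows these candidates: a white bottle with a blue cap at (239,330), orange at (191,352), green at (275,305), and turquoise look-alikes at (218,310) and (219,365). The one at (239,330) fits, being white with a blue cap and band. The red stop is at (368,214) and the saddles are at (333,240) and (355,257). Next I'll measure them and enlarge a crop to confirm.

Run:
```python
from h import *
z=np.load('scene0.npz');px=z['px'];P=z['P']
hsv=cv2.cvtColor(px,cv2.COLOR_RGB2HSV)
a=cv2.resize(px[280:400,160:320],None,fx=2.5,fy=2.5,interpolation=cv2.INTER_CUBIC)
b=cv2.resize(px[180:300,290:420],None,fx=2.5,fy=2.5,interpolation=cv2.INTER_CUBIC)
save('crop.png',np.hstack([a,b]))
def top(name,u0,u1,v0,v1,zlo,zhi):
    Q=P[v0:v1,u0:u1].reshape(-1,3);m=(Q[:,2]>zlo)&(Q[:,2]<zhi)
    Q=Q[m]; print(name,len(Q),Q.mean(0).round(4),(Q.min(0)).round(3),Q.max(0).round(3)); return Q
# bottle caps tops
top('blue',225,252,305,350,.128,.142);top('orange',177,204,332,374,.128,.142);top('green',262,288,284,326,.128,.142)
top('tq1',206,232,288,330,.12,.2);top('tq2',205,232,343,386,.12,.2)
top('beaker',266,300,365,408,.085,.1);top('amber',320,350,325,368,.1,.12);top('tip',414,462,155,204,.08,.09)
# shaker housing top
Q=P[190:300,295:420].reshape(-1,3);m=(abs(Q[:,2]-.047)<.004);q=Q[m][:,:2].astype(np.float32)
print('house',cv2.minAreaRect(q),len(q))
m=(abs(Q[:,2]-.060)<.003);q=Q[m][:,:2].astype(np.float32);print('plat',cv2.minAreaRect(q),len(q))
for n in('scene0','side0'):
    z=np.load(n+'.npz');px=z['px'];P=z['P'];hsv=cv2.cvtColor(px,cv2.COLOR_RGB2HSV)
    red=((hsv[...,0]<6)|(hsv[...,0]>174))&(hsv[...,1]>150)&(hsv[...,2]>90)&(P[...,2]>.09)&(P[...,2]<.15)
    v,u=np.nonzero(red);q=P[red];print(n,len(q),u.mean(),v.mean(),q.mean(0),q.min(0),q.max(0))
    hs=(P[...,2]>.043)&(P[...,2]<.051)&(hsv[...,2]>100)&(np.abs(P[...,0]-q[:,0].mean())<.3)&(np.abs(P[...,1]-q[:,1].mean())<.3)
    k,l,st,c=cv2.connectedComponentsWithStats(hs.astype(np.uint8))
    i=1+st[1:,4].argmax();print(st[i],cv2.minAreaRect(P[l==i][:,:2].astype(np.float32)))
```

```text
blue 94 [ 0.505  -0.2949  0.1347] [ 0.49  -0.308  0.128] [ 0.522 -0.281  0.142]
orange 102 [ 0.4654 -0.4221  0.1348] [ 0.449 -0.436  0.129] [ 0.478 -0.408  0.141]
green 88 [ 0.5243 -0.1847  0.1343] [ 0.51  -0.198  0.128] [ 0.538 -0.17   0.141]
tq1 126 [ 0.4296 -0.2936  0.1319] [ 0.409 -0.309  0.12 ] [ 0.499 -0.277  0.14 ]
tq2 138 [ 0.5424 -0.3975  0.1324] [ 0.522 -0.415  0.12 ] [ 0.561 -0.383  0.14 ]
beaker 173 [ 0.6924 -0.3292  0.0904] [ 0.659 -0.365  0.085] [ 0.732 -0.294  0.098]
amber 183 [ 0.7221 -0.1673  0.1084] [ 0.692 -0.197  0.1  ] [ 0.752 -0.137  0.117]
tip 709 [0.5733 0.4799 0.0853] [0.53  0.417 0.08 ] [0.616 0.546 0.09 ]
house ((0.5409921407699585, 0.1261042058467865), (0.24135056138038635, 0.24298551678657532), 4.295146942138672) 1675
plat ((0.5406759977340698, 0.131670743227005), (0.21456697583198547, 0.2332136332988739), 4.949027061462402) 1277
scene0 64 367.859375 213.59375 [0.53053721 0.18522344 0.11871293] [0.51461151 0.17184307 0.10876967] [0.54630616 0.20761261 0.12787805]
[ 299  204  114   89 1662] ((0.5409921407699585, 0.1261042058467865), (0.24135056138038635, 0.24298551678657532), 4.295146942138672)
side0 140 265.23571428571427 241.32857142857142 [0.51560695 0.1919567  0.11839551] [0.50503759 0.17232998 0.1096359 ] [0.53658198 0.20920188 0.12787932]
[249 258 107  42 934] ((0.4671330451965332, 0.12206149101257324), (0.10687810182571411, 0.23841001093387604), 4.704178333282471)
```

View pics/crop.png

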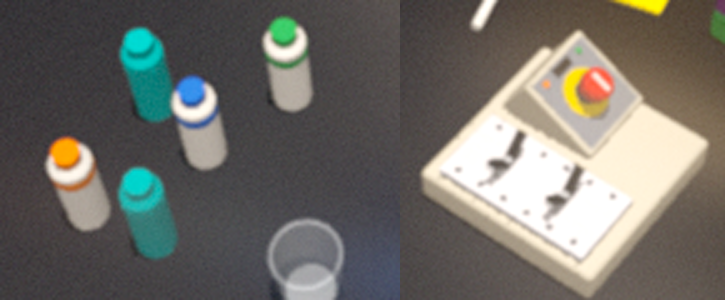

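The crop confirms the blue-capped white bottle at scene (239,330), with its cap at (0.505,-0.295,0.134). That matches the stated 134 mm height. The shaker centre is about (0.541,0.126) with yaw π+0.078. The head top this predicts, (0.535,0.190,0.119), agrees with the red pixels. Next I'll plan the move to above the stop.

```bash
cat >> h.py <<'E'
A=0.078; SC=np.array([.541,.126,0]); SR=R.from_euler('z',np.pi+A).as_matrix()
def sh(p): return SC+SR@np.array(p)/1000
N=SR@np.array([-.497,0,.868]); N/=np.linalg.norm(N); PAN=sh([20,-64,85])
def frame(z,y):
    z=z/np.linalg.norm(z); x=np.cross(y,z);x/=np.linalg.norm(x);return np.stack([x,np.cross(z,x),z],1)
RB=frame(-N,-SR[:,1])
def go(p,Rm=None):
    s=bot.get_state();R0=R.from_euler('xyz',s['tcp_rot']).as_matrix();d=(np.array(p)-s['eef_pos'])*1000
    if Rm is None: Rm=R0
    w=R.from_matrix(R0.T@Rm).as_rotvec()
    print('t',round(s['t'],2),'pos',s['eef_pos'].round(4),'f',s['ft_force'].round(1),'w',round(s['grip_width'],4),'j',s['joints'].round(2))
    print('shift cur frame',(R0.T@d).round(1),'| after turn',(Rm.T@d).round(1),'| turn',w.round(4),'rows>=',np.linalg.norm(d)/41.7,np.degrees(np.linalg.norm(w))/7.16)
E
python3 - <<'E'
from h import *
print(PAN,PAN+.039*N,N)
go([.565,.192,.31],RB)
E
```

```text
[0.51607387 0.18824699 0.085     ] [0.53539375 0.18975701 0.11884467] [0.49538165 0.03871832 0.86781214]
t 0.1 pos [0.2246 0.5826 0.2306] f [-0.1 -0.3  0.3] w 0.0855 j [-1.17  0.69 -0.19  1.57  0.16  0.9  -0.22]
shift cur frame [-458.1 -242.3  -79. ] | after turn [-228.6 -416.  -222.4] | turn [ 0.1143  0.5111 -0.436 ] rows>= 12.570805841913606 5.452975949929644
```

Request:
arm_command:
  claw: 0
  rows:
    - {"tz": -26}
    - {"tz": -26}
    - {"tz": -27}
    - {"tx": -30.5,"ty": -16}
    - {"tx": -30.5,"ty": -16}
    - {"tx": -30.5,"ty": -16}
    - {"tx": -30.5,"ty": -16}
    - {"tx": -30.5,"ty": -16}
    - {"tx": -30.5,"ty": -16}
    - {"tx": -30.5,"ty": -16}
    - {"tx": -30.5,"ty": -16}
    - {"tx": -30.5,"ty": -16}
    - {"tx": -30.5,"ty": -16}
    - {"tx": -30.5,"ty": -16}
    - {"tx": -30.5,"ty": -16}
    - {"tx": -30.5,"ty": -16}
    - {"tx": -30.5,"ty": -16}
    - {"tx": -30.5,"ty": -16}

```text
validation failed for argument at $.ro...
```

Request:
arm_command:
  rows:
    - {"ax": 0.0143,"ay": 0.0639,"az": -0.0545}
    - {"ax": 0.0143,"ay": 0.0639,"az": -0.0545}
    - {"ax": 0.0143,"ay": 0.0639,"az": -0.0545}
    - {"ax": 0.0143,"ay": 0.0639,"az": -0.0545}
    - {"ax": 0.0143,"ay": 0.0639,"az": -0.0545}
    - {"ax": 0.0143,"ay": 0.0639,"az": -0.0545}
    - {"ax": 0.0143,"ay": 0.0639,"az": -0.0545}
    - {"ax": 0.0143,"ay": 0.0639,"az": -0.0545}
    - {}
    - {}

```text
validation failed for argument at $.ro...
```

Run:
```python
from h import *
go(PAN+.080*N,RB)
px,d,P,T,im=cam('wrist');save('w1.png',px)
hsv=cv2.cvtColor(px,cv2.COLOR_RGB2HSV)
red=((hsv[...,0]<6)|(hsv[...,0]>174))&(hsv[...,1]>130)&(hsv[...,2]>80)&(P[...,2]>.08)&(P[...,2]<.15)&(abs(P[...,0]-.53)<.06)
q=P[red];print(len(q),q.mean(0),q.min(0),q.max(0))
h=(q-PAN)@N; print(np.percentile(h,[5,50,95]));c=q[h>np.percentile(h,40)]
print('in head frame lateral', (q-PAN)@RB[:,0:2]@np.eye(2) if 0 else [np.percentile((q-PAN)@RB[:,i],[1,50,99]).round(4) for i in(0,1)])
hs=(abs(P[...,2]-.047)<.004)&(hsv[...,2]>90)&(abs(P[...,0]-.54)<.18)&(abs(P[...,1]-.12)<.18)
print(hs.sum(),cv2.minAreaRect(P[hs][:,:2].astype(np.float32)))
```

```text
t 0.1 pos [0.2246 0.5826 0.2306] f [-0.1 -0.3  0.3] w 0.0855 j [-1.17  0.69 -0.19  1.57  0.16  0.9  -0.22]
shift cur frame [-449.6 -246.    76.6] | after turn [-297.8 -415.9  -82.8] | turn [ 0.1143  0.5111 -0.436 ] rows>= 12.427163031075581 5.452975949929644<stdin>:6: RuntimeWarning: Mean of empty slice.
  ret = um.true_divide(
Traceback (most recent call last):
ValueError: zero-size array to reduction operation minimum which has no identity
```

Request:
arm_command:
  claw: 0
  rows:
    - {"tx": 0,"ty": 0,"tz": -26,"ax": 0,"ay": 0,"az": 0}
    - {"tx": 0,"ty": 0,"tz": -26,"ax": 0,"ay": 0,"az": 0}
    - {"tx": 0,"ty": 0,"tz": -27,"ax": 0,"ay": 0,"az": 0}

```text
t: 0.4
eef_pos: [0.2245, 0.5825, 0.3104]
tcp_rot: [-3.139, 0.0, 2.774]
ft_force: [0.8, 0.3, -0.1]
grip_width: 0.0521
grasp_force: 0.0
```

Request:
arm_command:
  rows:
    - {"tx": -30.5,"ty": -16,"tz": 0,"ax": 0,"ay": 0,"az": 0}
    - {"tx": -30.5,"ty": -16,"tz": 0,"ax": 0,"ay": 0,"az": 0}
    - {"tx": -30.5,"ty": -16,"tz": 0,"ax": 0,"ay": 0,"az": 0}
    - {"tx": -30.5,"ty": -16,"tz": 0,"ax": 0,"ay": 0,"az": 0}
    - {"tx": -30.5,"ty": -16,"tz": 0,"ax": 0,"ay": 0,"az": 0}
    - {"tx": -30.5,"ty": -16,"tz": 0,"ax": 0,"ay": 0,"az": 0}
    - {"tx": -30.5,"ty": -16,"tz": 0,"ax": 0,"ay": 0,"az": 0}
    - {"tx": -30.5,"ty": -16,"tz": 0,"ax": 0,"ay": 0,"az": 0}
    - {"tx": -30.5,"ty": -16,"tz": 0,"ax": 0,"ay": 0,"az": 0}
    - {"tx": -30.5,"ty": -16,"tz": 0,"ax": 0,"ay": 0,"az": 0}
    - {"tx": -30.5,"ty": -16,"tz": 0,"ax": 0,"ay": 0,"az": 0}
    - {"tx": -30.5,"ty": -16,"tz": 0,"ax": 0,"ay": 0,"az": 0}
    - {"tx": -30.5,"ty": -16,"tz": 0,"ax": 0,"ay": 0,"az": 0}
    - {"tx": -30.5,"ty": -16,"tz": 0,"ax": 0,"ay": 0,"az": 0}
    - {"tx": -30.5,"ty": -16,"tz": 0,"ax": 0,"ay": 0,"az": 0}

```text
t: 1.65
eef_pos: [0.566, 0.1932, 0.31]
tcp_rot: [-3.141, -0.001, 2.774]
ft_force: [0.9, 0.8, 0.0]
grip_width: 0.0002
grasp_force: 0.0
```

Request:
arm_command:
  rows:
    - {"tx": 0,"ty": 0,"tz": 0,"ax": 0.0143,"ay": 0.0639,"az": -0.0545}
    - {"tx": 0,"ty": 0,"tz": 0,"ax": 0.0143,"ay": 0.0639,"az": -0.0545}
    - {"tx": 0,"ty": 0,"tz": 0,"ax": 0.0143,"ay": 0.0639,"az": -0.0545}
    - {"tx": 0,"ty": 0,"tz": 0,"ax": 0.0143,"ay": 0.0639,"az": -0.0545}
    - {"tx": 0,"ty": 0,"tz": 0,"ax": 0.0143,"ay": 0.0639,"az": -0.0545}
    - {"tx": 0,"ty": 0,"tz": 0,"ax": 0.0143,"ay": 0.0639,"az": -0.0545}
    - {"tx": 0,"ty": 0,"tz": 0,"ax": 0.0143,"ay": 0.0639,"az": -0.0545}
    - {"tx": 0,"ty": 0,"tz": 0,"ax": 0.0143,"ay": 0.0639,"az": -0.0545}
    - {"tx": 0,"ty": 0,"tz": 0,"ax": 0,"ay": 0,"az": 0}

```text
t: 2.4
eef_pos: [0.5657, 0.1946, 0.3069]
tcp_rot: [3.14, -0.525, -3.062]
ft_force: [-0.3, 0.3, -1.8]
grip_width: 0.0
grasp_force: 0.0
```

Run:
```python
from h import *
go(PAN+.080*N,RB)
px,d,P,T,im=cam('wrist');save('w1.png',px)
hsv=cv2.cvtColor(px,cv2.COLOR_RGB2HSV)
red=((hsv[...,0]<6)|(hsv[...,0]>174))&(hsv[...,1]>130)&(hsv[...,2]>80)&(P[...,2]>.08)&(P[...,2]<.15)&(abs(P[...,0]-.53)<.06)
q=P[red];print(len(q))
if len(q):
  print(q.mean(0),q.min(0),q.max(0))
  print([np.percentile((q-PAN)@RB[:,i],[1,50,99]).round(4) for i in(0,1,2)])
hs=(abs(P[...,2]-.047)<.004)&(hsv[...,2]>90)&(abs(P[...,0]-.54)<.18)&(abs(P[...,1]-.12)<.18)
print(hs.sum(),cv2.minAreaRect(P[hs][:,:2].astype(np.float32)))
```

```text
t 2.4 pos [0.5657 0.1946 0.3069] f [-0.3  0.3 -1.8] w 0.0 j [-0.2   0.89 -0.35  1.01  0.06  1.76  1.15]
shift cur frame [-67.6  -2.7 137.1] | after turn [-66.9  -2.5 137.5] | turn [ 0.0005 -0.0053  0.0014] rows>= 3.666291003063733 0.04427654968695801
1101
[0.52628444 0.19195781 0.12000617] [0.5072054  0.17363594 0.10790005] [0.54117258 0.21091908 0.12695029]
[array([-0.007 ,  0.0086,  0.0218]), array([-0.0146,  0.003 ,  0.0205]), array([-0.0389, -0.0367, -0.0227])]
5857 ((0.5382438898086548, 0.1293712556362152), (0.2380908727645874, 0.23812444508075714), 4.485415935516357)
```

View pics/w1.png

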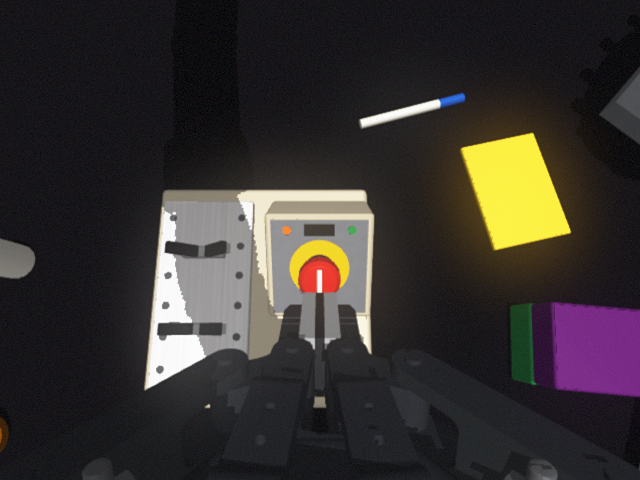

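The wrist view shows the red head at (319,278) and the housing. Together they put the shaker about 3 mm further toward +y and 2 mm toward -x than I had it. I'll correct that and approach the head.

```bash
sed -i 's/SC=np.array(\[.541,.126,0\])/SC=np.array([.539,.1287,0])/' h.py
python3 - <<'E'
from h import *
print(PAN+.039*N); go(PAN+.049*N,RB)
E
```

```text
[0.53339375 0.19245701 0.11884467]
t 2.45 pos [0.5656 0.1948 0.3079] f [ 0.7 -0.2 -0.3] w 0.0002 j [-0.2   0.89 -0.35  1.01  0.06  1.76  1.15]
shift cur frame [-66.3  -0.  169.9] | after turn [-6.590e+01  1.000e-01  1.701e+02] | turn [ 0.0012 -0.002  -0.0005] rows>= 4.374085163997349 0.019100182066791947
```

Request:
arm_command:
  rows:
    - {"tx": -16.5,"ty": 0,"tz": 0,"ax": 0,"ay": 0,"az": 0}
    - {"tx": -16.5,"ty": 0,"tz": 0,"ax": 0,"ay": 0,"az": 0}
    - {"tx": -16.5,"ty": 0,"tz": 0,"ax": 0,"ay": 0,"az": 0}
    - {"tx": -16.5,"ty": 0,"tz": 0,"ax": 0,"ay": 0,"az": 0}
    - {"tx": 0,"ty": 0,"tz": 28,"ax": 0,"ay": 0,"az": 0}
    - {"tx": 0,"ty": 0,"tz": 28,"ax": 0,"ay": 0,"az": 0}
    - {"tx": 0,"ty": 0,"tz": 28,"ax": 0,"ay": 0,"az": 0}
    - {"tx": 0,"ty": 0,"tz": 28,"ax": 0,"ay": 0,"az": 0}
    - {"tx": 0,"ty": 0,"tz": 28,"ax": 0,"ay": 0,"az": 0}
    - {"tx": 0,"ty": 0,"tz": 20,"ax": 0,"ay": 0,"az": 0}
    - {"tx": 0,"ty": 0,"tz": 10,"ax": 0,"ay": 0,"az": 0}
    - {"tx": 0,"ty": 0,"tz": 0,"ax": 0,"ay": 0,"az": 0}

```text
t: 3.45
eef_pos: [0.5357, 0.1921, 0.1291]
tcp_rot: [-3.141, -0.523, -3.064]
ft_force: [-0.7, -0.1, 0.1]
grip_width: -0.0003
grasp_force: 0.0
```

Run:
```python
from h import *
go(PAN+.030*N,RB)
```

```text
t 3.45 pos [0.5357 0.1921 0.1291] f [-0.7 -0.1  0.1] w -0.0003 j [-0.19  1.02 -0.34  1.3   0.11  1.36  1.15]
shift cur frame [-3.1  0.5 19.1] | after turn [-3.1  0.5 19.1] | turn [-0.0004 -0.0028 -0.    ] rows>= 0.4634853224406251 0.022404886721570535
```

Next I'll press 19 mm, with a 3 mm lateral correction, and watch the force.

Request:
arm_command:
  rows:
    - {"tx": -3,"ty": 0,"tz": 0,"ax": 0,"ay": 0,"az": 0}
    - {"tx": 0,"ty": 0,"tz": 5,"ax": 0,"ay": 0,"az": 0}
    - {"tx": 0,"ty": 0,"tz": 4,"ax": 0,"ay": 0,"az": 0}
    - {"tx": 0,"ty": 0,"tz": 4,"ax": 0,"ay": 0,"az": 0}
    - {"tx": 0,"ty": 0,"tz": 3,"ax": 0,"ay": 0,"az": 0}
    - {"tx": 0,"ty": 0,"tz": 2,"ax": 0,"ay": 0,"az": 0}
    - {"tx": 0,"ty": 0,"tz": 1,"ax": 0,"ay": 0,"az": 0}
    - {"tx": 0,"ty": 0,"tz": 0,"ax": 0,"ay": 0,"az": 0}
    - {"tx": 0,"ty": 0,"tz": 0,"ax": 0,"ay": 0,"az": 0}

```text
t: 4.2
eef_pos: [0.533, 0.1928, 0.1137]
tcp_rot: [3.139, -0.516, -3.063]
ft_force: [2.9, 0.1, 9.4]
grip_width: 0.0
grasp_force: 4.5
```

Run:
```python
from h import *
go(PAN+.028*N,RB); print(bot.get_state()['ft_force']@N)
```

```text
t 4.2 pos [0.533  0.1928 0.1137] f [2.9 0.1 9.4] w 0.0 j [-0.19  1.03 -0.34  1.32  0.12  1.32  1.14]
shift cur frame [ 2.3 -0.3  6.3] | after turn [ 2.3 -0.3  6.3] | turn [0.0025 0.0041 0.0003] rows>= 0.16128862843292313 0.03802322041103479
9.628845711292223
```

Request:
arm_command:
  rows:
    - {"tx": 0,"ty": 0,"tz": 1.5,"ax": 0,"ay": 0,"az": 0}
    - {"tx": 0,"ty": 0,"tz": 1.5,"ax": 0,"ay": 0,"az": 0}
    - {"tx": 0,"ty": 0,"tz": 0,"ax": 0,"ay": 0,"az": 0}
    - {"tx": 0,"ty": 0,"tz": 0,"ax": 0,"ay": 0,"az": 0}

```text
t: 4.53
eef_pos: [0.5308, 0.1925, 0.11]
tcp_rot: [3.139, -0.518, -3.063]
ft_force: [2.6, -0.5, 5.7]
grip_width: 0.0003
grasp_force: 2.9
```

Request:
arm_command:
  rows:
    - {"tx": 0,"ty": 0,"tz": 1.5,"ax": 0,"ay": 0,"az": 0}
    - {"tx": 0,"ty": 0,"tz": 1.5,"ax": 0,"ay": 0,"az": 0}
    - {"tx": 0,"ty": 0,"tz": 0,"ax": 0,"ay": 0,"az": 0}
    - {"tx": 0,"ty": 0,"tz": 0,"ax": 0,"ay": 0,"az": 0}

```text
t: 4.87
eef_pos: [0.5295, 0.1924, 0.1076]
tcp_rot: [3.139, -0.517, -3.063]
ft_force: [3.4, -0.3, 5.7]
grip_width: 0.0004
grasp_force: 3.5
```

Run:
```python
from h import *
go(PAN+.028*N,RB); print(bot.get_state()['ft_force']@N)
```

```text
t 4.87 pos [0.5295 0.1924 0.1076] f [ 3.4 -0.3  5.7] w 0.0004 j [-0.19  1.03 -0.34  1.33  0.12  1.3   1.14]
shift cur frame [ 2.2 -0.3 -0.7] | after turn [ 2.2 -0.3 -0.7] | turn [0.002  0.0026 0.0005] rows>= 0.055318556112098474 0.026547592259099743
6.598616776475037
```

Request:
arm_command:
  rows:
    - {"tx": 0,"ty": 0,"tz": 1.5,"ax": 0,"ay": 0,"az": 0}
    - {"tx": 0,"ty": 0,"tz": 1,"ax": 0,"ay": 0,"az": 0}
    - {"tx": 0,"ty": 0,"tz": 0,"ax": 0,"ay": 0,"az": 0}
    - {"tx": 0,"ty": 0,"tz": 0,"ax": 0,"ay": 0,"az": 0}

```text
t: 5.2
eef_pos: [0.5295, 0.1925, 0.1073]
tcp_rot: [3.139, -0.515, -3.063]
ft_force: [4.6, -0.7, 16.6]
grip_width: 0.0002
grasp_force: 8.3
```

Request:
arm_command:
  rows:
    - {"tx": 0,"ty": 0,"tz": -6,"ax": 0,"ay": 0,"az": 0}
    - {"tx": 0,"ty": 0,"tz": -12,"ax": 0,"ay": 0,"az": 0}
    - {"tx": 0,"ty": 0,"tz": -25,"ax": 0,"ay": 0,"az": 0}
    - {"tx": 0,"ty": 0,"tz": -35,"ax": 0,"ay": 0,"az": 0}
    - {"tx": 0,"ty": 0,"tz": -35,"ax": 0,"ay": 0,"az": 0}
    - {"tx": 0,"ty": 0,"tz": -35,"ax": 0,"ay": 0,"az": 0}

```text
t: 5.7
eef_pos: [0.6006, 0.1975, 0.2342]
tcp_rot: [3.14, -0.521, -3.063]
ft_force: [1.0, -0.3, 0.3]
grip_width: 0.0003
grasp_force: 0.0
```

```bash
cat >> h.py <<'E'
def head():
    px,d,P,T,im=cam('wrist');hsv=cv2.cvtColor(px,cv2.COLOR_RGB2HSV)
    red=((hsv[...,0]<6)|(hsv[...,0]>174))&(hsv[...,1]>130)&(hsv[...,2]>80)&(np.linalg.norm(P-PAN,axis=2)<.06)
    q=P[red];print(len(q),[np.percentile((q-PAN)@v,[1,50,99]).round(4) for v in(RB[:,0],RB[:,1],N)])
    return px
E
python3 - <<'E'
from h import *
go(PAN+.15*N,RB);save('w2.png',head())
b=[.505,-.295]
E
```

```text
t 5.7 pos [0.6006 0.1975 0.2342] f [ 1.  -0.3  0.3] w 0.0003 j [-0.21  1.01 -0.33  0.95  0.09  1.71  1.18]
shift cur frame [ 1.2  0.2 22.6] | after turn [ 1.2  0.2 22.6] | turn [ 0.001  -0.0007  0.0009] rows>= 0.5430796468476595 0.01254210108926354
1691 [array([-0.0171,  0.0028,  0.0197]), array([-0.0175,  0.0003,  0.018 ]), array([0.0236, 0.0298, 0.0318])]
```

The stop is latched: the head top sits 31 mm above the face and I've let go. Next is the bottle. I'll grip it from the far side with the tool tilted back 55°, then roll it 90° to lie in the saddles.

```bash
cat >> h.py <<'E'
BT=np.array([.505,-.295]); be=np.radians(-5); g=np.radians(55)
RG=frame(np.array([-np.sin(g)*np.cos(be),-np.sin(g)*np.sin(be),-np.cos(g)]),np.array([-np.sin(be),np.cos(be),0]))
def gp(b,back=0): return np.array([b[0],b[1],.080])+(.0195-back)*RG[:,2]
E
python3 - <<'E'
from h import *
print(gp(BT),gp(BT,.13)); p=gp(BT,.13); go([p[0],p[1],.27],RG)
E
```

```text
[ 0.48908732 -0.29360782  0.06881526] [ 0.59517186 -0.30288902  0.1433802 ]
t 5.75 pos [0.6058 0.1988 0.2397] f [1.1 0.7 4.6] w 0.0001 j [-0.21  1.01 -0.33  0.93  0.09  1.71  1.18]
shift cur frame [  58.3 -499.3   -5.1] | after turn [   5.8 -500.7  -44.5] | turn [-0.1062  0.4507  0.1253] rows>= 12.055034863189528 3.838697397728651
```

Request:
arm_command:
  claw: 0.9
  rows:
    - {"tx": 3.2,"ty": -27.7,"tz": -0.3,"ax": 0,"ay": 0,"az": 0}
    - {"tx": 3.2,"ty": -27.7,"tz": -0.3,"ax": 0,"ay": 0,"az": 0}
    - {"tx": 3.2,"ty": -27.7,"tz": -0.3,"ax": 0,"ay": 0,"az": 0}
    - {"tx": 3.2,"ty": -27.7,"tz": -0.3,"ax": 0,"ay": 0,"az": 0}
    - {"tx": 3.2,"ty": -27.7,"tz": -0.3,"ax": 0,"ay": 0,"az": 0}
    - {"tx": 3.2,"ty": -27.7,"tz": -0.3,"ax": 0,"ay": 0,"az": 0}
    - {"tx": 3.2,"ty": -27.7,"tz": -0.3,"ax": 0,"ay": 0,"az": 0}
    - {"tx": 3.2,"ty": -27.7,"tz": -0.3,"ax": 0,"ay": 0,"az": 0}
    - {"tx": 3.2,"ty": -27.7,"tz": -0.3,"ax": 0,"ay": 0,"az": 0}
    - {"tx": 3.2,"ty": -27.7,"tz": -0.3,"ax": 0,"ay": 0,"az": 0}
    - {"tx": 3.2,"ty": -27.7,"tz": -0.3,"ax": 0,"ay": 0,"az": 0}
    - {"tx": 3.2,"ty": -27.7,"tz": -0.3,"ax": 0,"ay": 0,"az": 0}
    - {"tx": 3.2,"ty": -27.7,"tz": -0.3,"ax": 0,"ay": 0,"az": 0}
    - {"tx": 3.2,"ty": -27.7,"tz": -0.3,"ax": 0,"ay": 0,"az": 0}
    - {"tx": 3.2,"ty": -27.7,"tz": -0.3,"ax": 0,"ay": 0,"az": 0}
    - {"tx": 3.2,"ty": -27.7,"tz": -0.3,"ax": 0,"ay": 0,"az": 0}
    - {"tx": 3.2,"ty": -27.7,"tz": -0.3,"ax": 0,"ay": 0,"az": 0}
    - {"tx": 3.2,"ty": -27.7,"tz": -0.3,"ax": 0,"ay": 0,"az": 0}

```text
t: 7.25
eef_pos: [0.5918, -0.3042, 0.265]
tcp_rot: [3.139, -0.52, -3.062]
ft_force: [1.1, -0.9, 0.1]
grip_width: 0.0772
grasp_force: 0.0
```

Request:
arm_command:
  rows:
    - {"tx": 0,"ty": 0,"tz": 0,"ax": -0.0152,"ay": 0.0644,"az": 0.0179}
    - {"tx": 0,"ty": 0,"tz": 0,"ax": -0.0152,"ay": 0.0644,"az": 0.0179}
    - {"tx": 0,"ty": 0,"tz": 0,"ax": -0.0152,"ay": 0.0644,"az": 0.0179}
    - {"tx": 0,"ty": 0,"tz": 0,"ax": -0.0152,"ay": 0.0644,"az": 0.0179}
    - {"tx": 0,"ty": 0,"tz": 0,"ax": -0.0152,"ay": 0.0644,"az": 0.0179}
    - {"tx": 0,"ty": 0,"tz": 0,"ax": -0.0152,"ay": 0.0644,"az": 0.0179}
    - {"tx": 0,"ty": 0,"tz": 0,"ax": -0.0152,"ay": 0.0644,"az": 0.0179}
    - {"tx": 0,"ty": 0,"tz": 0,"ax": 0,"ay": 0,"az": 0}

```text
t: 7.92
eef_pos: [0.5475, -0.2959, 0.2412]
tcp_rot: [3.136, -0.862, 3.101]
ft_force: [-0.1, 0.6, -0.5]
grip_width: 0.0771
grasp_force: 0.0
```

```bash
cat >> h.py <<'E'
def caps(n='wrist'):
    px,d,P,T,im=cam(n);hsv=cv2.cvtColor(px,cv2.COLOR_RGB2HSV)
    bl=(hsv[...,0]>103)&(hsv[...,0]<125)&(hsv[...,1]>120)&(hsv[...,2]>60)&(abs(P[...,0]-BT[0])<.06)&(abs(P[...,1]-BT[1])<.06)&(P[...,2]>.05)
    t=bl&(P[...,2]>.130);q=P[t];v,u=np.nonzero(bl)
    print('blue',bl.sum(),'top',len(q),q.mean(0).round(4),np.percentile(q,[2,98],axis=0).round(4), 'px',u.mean(),v.mean());return px
E
python3 - <<'E'
from h import *
p=gp(BT,.13); go(p,RG);save('w3.png',caps())
E
```

```text
t 7.92 pos [ 0.5475 -0.2959  0.2412] f [-0.1  0.6 -0.5] w 0.0771 j [ 0.19  1.24  0.55  0.67 -0.12  2.09  2.12]
shift cur frame [-105.4   -5.2   27.2] | after turn [-107.7   -2.8   16.7] | turn [-0.0311  0.0978  0.0289] rows>= 2.6145947725146272 0.8531633612410487
blue 343 top 54 [ 0.5136 -0.2922  0.1318] [[ 0.4956 -0.3047  0.1301]
 [ 0.5173 -0.2814  0.1339]] px 318.8396501457726 337.47813411078715
```

View pics/w3.png

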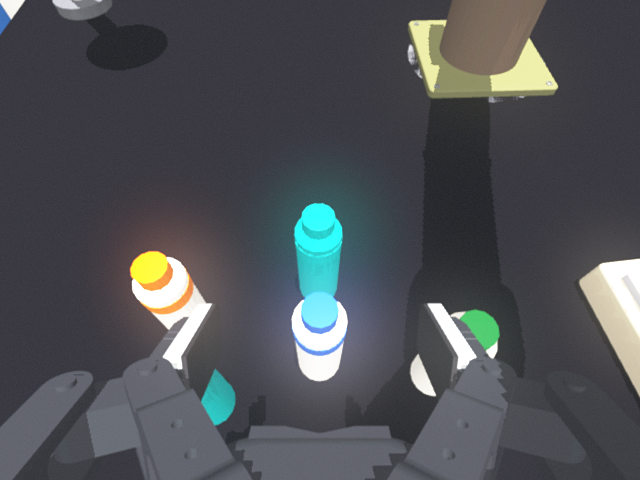

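The wrist view shows the blue-capped white bottle at (319,335), centred between the fingers. The turquoise one is behind it at (319,250), orange is at (165,285) and green at (478,332). Joint 6 reached its limit up here, so I'll go down to the pre-grasp and finish the tilt there.

Request:
arm_command:
  rows:
    - {"tx": -26,"ty": -1,"tz": 6.8,"ax": 0,"ay": 0,"az": 0}
    - {"tx": -26,"ty": -1,"tz": 6.8,"ax": 0,"ay": 0,"az": 0}
    - {"tx": -26,"ty": -1,"tz": 6.8,"ax": 0,"ay": 0,"az": 0}
    - {"tx": -26,"ty": -1,"tz": 6.8,"ax": 0,"ay": 0,"az": 0}
    - {"tx": 0,"ty": 0,"tz": 0,"ax": -0.015,"ay": 0.048,"az": 0.014}
    - {"tx": 0,"ty": 0,"tz": 0,"ax": -0.015,"ay": 0.048,"az": 0.014}
    - {"tx": 0,"ty": 0,"tz": 0,"ax": 0,"ay": 0,"az": 0}

```text
t: 8.55
eef_pos: [0.558, -0.2908, 0.1375]
tcp_rot: [-3.133, -0.918, 3.062]
ft_force: [-0.5, 0.2, -0.6]
grip_width: 0.0768
grasp_force: 0.0
```

```bash
sed -i 's/BT=np.array(\[.505,-.295\])/BT=np.array([.506,-.2935])/' h.py
python3 - <<'E'
from h import *
s=bot.get_state();R0=R.from_euler('xyz',s['tcp_rot']).as_matrix();print('z',R0[:,2],'y',R0[:,1])
caps();go(gp(BT),RG)
# lateral offset of the bottle axis in tool y with current attitude, target keeping it
p=np.array([*BT,.08])+.0195*R0[:,2];go(p)
E
```

```text
z [-0.79237821  0.05441445 -0.60759843] y [ 0.07257432  0.99734879 -0.0053261 ]
blue 1561 top 321 [ 0.5126 -0.2924  0.1324] [[ 0.4949 -0.3059  0.1301]
 [ 0.5178 -0.2794  0.1347]] px 308.16271620755924 258.13516976297245
t 8.6 pos [ 0.559  -0.2912  0.1387] f [0.5 0.3 0.3] w 0.0768 j [ 0.21  1.41  0.49  0.55 -0.14  2.09  2.01]
shift cur frame [-13.5  -5.4  97.1] | after turn [-17.9  -6.9  96.2] | turn [-0.0164  0.0455  0.0042] rows>= 2.3531998047208678 0.38861036801643023
t 8.6 pos [ 0.559  -0.2912  0.1387] f [0.5 0.3 0.3] w 0.0768 j [ 0.21  1.41  0.49  0.55 -0.14  2.09  2.01]
shift cur frame [-14.3  -5.7  97.1] | after turn [-14.3  -5.7  97.1] | turn [0. 0. 0.] rows>= 2.3569202949288743 0.0
```

Request:
arm_command:
  rows:
    - {"tx": -2,"ty": -1,"tz": 16,"ax": 0,"ay": 0,"az": 0}
    - {"tx": -2,"ty": -1,"tz": 16,"ax": 0,"ay": 0,"az": 0}
    - {"tx": -2,"ty": -1,"tz": 16,"ax": 0,"ay": 0,"az": 0}
    - {"tx": -2,"ty": -1,"tz": 16,"ax": 0,"ay": 0,"az": 0}
    - {"tx": 0,"ty": 0,"tz": 0,"ax": 0,"ay": 0,"az": 0}

```text
t: 9.02
eef_pos: [0.512, -0.2922, 0.0937]
tcp_rot: [-3.13, -0.915, 3.06]
ft_force: [-0.0, 0.2, -0.4]
grip_width: 0.0768
grasp_force: 0.0
```

Run:
```python
from h import *
s=bot.get_state();R0=R.from_euler('xyz',s['tcp_rot']).as_matrix();print('z',R0[:,2],'y',R0[:,1])
p=np.array([*BT,.08])+.0195*R0[:,2];go(p);go(gp(BT),RG)
```

```text
z [-0.7911031   0.05311286 -0.60937255] y [ 0.07240379  0.99735036 -0.00706749]
t 9.02 pos [ 0.512  -0.2922  0.0937] f [-0.   0.2 -0.4] w 0.0768 j [ 0.18  1.37  0.49  0.85 -0.13  1.85  2.03]
shift cur frame [-7.3 -1.6 32.5] | after turn [-7.3 -1.6 32.5] | turn [0. 0. 0.] rows>= 0.7996929884056658 0.0
t 9.02 pos [ 0.512  -0.2922  0.0937] f [-0.   0.2 -0.4] w 0.0768 j [ 0.18  1.37  0.49  0.85 -0.13  1.85  2.03]
shift cur frame [-6.4 -1.3 32.5] | after turn [-7.9 -1.8 32.1] | turn [-0.0161  0.0445  0.0031] rows>= 0.794570565878729 0.3793175284905489
```

Request:
arm_command:
  rows:
    - {"tx": 0,"ty": 0,"tz": 0,"ax": -0.016,"ay": 0.0445,"az": 0.003}
    - {"tx": -4,"ty": -1,"tz": 8,"ax": 0,"ay": 0,"az": 0}
    - {"tx": -4,"ty": -1,"tz": 12,"ax": 0,"ay": 0,"az": 0}
    - {"tx": 0,"ty": 0,"tz": 12,"ax": 0,"ay": 0,"az": 0}
    - {"tx": 0,"ty": 0,"tz": 0,"ax": 0,"ay": 0,"az": 0}

```text
t: 9.43
eef_pos: [0.4903, -0.2926, 0.0681]
tcp_rot: [-3.14, -0.96, 3.054]
ft_force: [-0.3, 0.3, 0.4]
grip_width: 0.0768
grasp_force: 0.0
```

Request:
arm_command:
  claw: 0.3
  grip_force: 70
  rows:
    - {"tx": 0,"ty": 0,"tz": 0,"ax": 0,"ay": 0,"az": 0}
    - {"tx": 0,"ty": 0,"tz": 0,"ax": 0,"ay": 0,"az": 0}
    - {"tx": 0,"ty": 0,"tz": 0,"ax": 0,"ay": 0,"az": 0}
    - {"tx": 0,"ty": 0,"tz": 0,"ax": 0,"ay": 0,"az": 0}
    - {"tx": 0,"ty": 0,"tz": 0,"ax": 0,"ay": 0,"az": 0}
    - {"tx": 0,"ty": 0,"tz": 0,"ax": 0,"ay": 0,"az": 0}
    - {"tx": 0,"ty": 0,"tz": 0,"ax": 0,"ay": 0,"az": 0}
    - {"tx": 0,"ty": 0,"tz": 0,"ax": 0,"ay": 0,"az": 0}

```text
t: 10.1
eef_pos: [0.492, -0.2928, 0.0699]
tcp_rot: [-3.137, -0.958, 3.052]
ft_force: [2.4, 0.2, 4.0]
grip_width: 0.04
grasp_force: 70.2
```

Run:
```python
from h import *
go(gp(BT),RG)
```

```text
t 10.1 pos [ 0.492  -0.2928  0.0699] f [2.4 0.2 4. ] w 0.04 j [ 0.19  1.4   0.48  0.88 -0.13  1.82  2.03]
shift cur frame [0.2 0.6 2.2] | after turn [0.2 0.6 2.2] | turn [-0.0033  0.0016 -0.0012] rows>= 0.05446254551182973 0.03128467011866221
```

Gripped: width 40 mm, pad force 70 N. I'll save the bottle's position in the tool frame and lift.

```bash
cat >> h.py <<'E'
def RFp(up=0):
    G=np.load('g.npz');m,a=G['m'],G['a']   # mid and axis in tool frame
    cap=SR[:,0]; yh=-SR[:,1]
    Bt=np.stack([a,[0,1,0]-a*a[1],np.cross(a,[0,1,0]-a*a[1])],1);Bt/=np.linalg.norm(Bt,axis=0)
    Bw=np.stack([cap,yh,np.cross(cap,yh)],1); Rf=Bw@Bt.T
    return sh([0,60,100+up])-Rf@m,Rf
E
python3 - <<'E'
from h import *
s=bot.get_state();R0=R.from_euler('xyz',s['tcp_rot']).as_matrix()
m=R0.T@(np.array([*BT,.062])-s['eef_pos']);print(m);m[1]=0;a=R0.T@[0,0,1.];np.savez('g.npz',m=m,a=a);print(a)
p,Rf=RFp();print(p,Rf);go(p,Rf)
print('up in tool',R0.T@[0,0,70.])
E
```

```text
[-0.01453513  0.00055313 -0.00696359]
[ 0.8182126  -0.00290253 -0.57490844]
[0.53580806 0.06829051 0.08594587] [[-0.81590992 -0.0750269   0.57329048]
 [-0.06138822  0.99718151  0.04313378]
 [-0.57491086  0.         -0.81821605]]
t 10.1 pos [ 0.492  -0.2928  0.0699] f [2.4 0.2 4. ] w 0.04 j [ 0.19  1.4   0.48  0.88 -0.13  1.82  2.03]
shift cur frame [  6.5 363.5 -20.4] | after turn [-67.2 356.8  27.6] | turn [ 0.0275 -1.5674 -0.1759] rows>= 8.732134275405338 12.623009981508098
up in tool [ 57.27488233  -0.20317685 -40.24359047]
```

Request:
arm_command:
  rows:
    - {"tx": 8,"ty": 0,"tz": -6,"ax": 0,"ay": 0,"az": 0}
    - {"tx": 16,"ty": 0,"tz": -11,"ax": 0,"ay": 0,"az": 0}
    - {"tx": 16,"ty": 0,"tz": -11,"ax": 0,"ay": 0,"az": 0}
    - {"tx": 16,"ty": 0,"tz": -11,"ax": 0,"ay": 0,"az": 0}
    - {"tx": 8,"ty": 0,"tz": -8,"ax": 0,"ay": -0.06,"az": 0}
    - {"tx": 8,"ty": 0,"tz": -8,"ax": 0,"ay": -0.1,"az": 0}
    - {"tx": 7,"ty": 0,"tz": -10,"ax": 0,"ay": -0.1,"az": 0}
    - {"tx": 6,"ty": 0,"tz": -12,"ax": 0,"ay": -0.1,"az": 0}
    - {"tx": 6,"ty": 0,"tz": -14,"ax": 0,"ay": -0.1,"az": 0}
    - {"tx": 5,"ty": 0,"tz": -16,"ax": 0,"ay": -0.1,"az": 0}
    - {"tx": 3,"ty": 0,"tz": -18,"ax": 0,"ay": -0.1,"az": 0}
    - {"tx": 2,"ty": 0,"tz": -18,"ax": 0,"ay": -0.1,"az": 0}
    - {"tx": 0,"ty": 0,"tz": 0,"ax": 0,"ay": 0,"az": 0}

```text
t: 11.18
eef_pos: [0.5115, -0.2971, 0.258]
tcp_rot: [-3.135, -0.19, 3.05]
ft_force: [-0.3, -0.9, -0.6]
grip_width: 0.0398
grasp_force: 70.8
```

Run:
```python
from h import *
p,Rf=RFp(90);go(p,Rf);print(bot.get_state()['grasp_force'],p)
```

```text
t 11.18 pos [ 0.5115 -0.2971  0.258 ] f [-0.3 -0.9 -0.6] w 0.0398 j [ 0.17  0.74  0.47  1.48 -0.24  1.16  2.15]
shift cur frame [ -6.3 366.6  80.1] | after turn [  4.9 362.6  96.9] | turn [-0.0419 -0.8014 -0.1653] rows>= 9.000152000760075 6.556482876087726
70.83548426628113 [0.53580806 0.06829051 0.17594587]
```

Request:
arm_command:
  rows:
    - {"tx": 0,"ty": 28,"tz": 0,"ax": 0,"ay": 0,"az": 0}
    - {"tx": 0,"ty": 28,"tz": 0,"ax": 0,"ay": 0,"az": 0}
    - {"tx": 0,"ty": 28,"tz": 0,"ax": 0,"ay": 0,"az": 0}
    - {"tx": 0,"ty": 28,"tz": 0,"ax": 0,"ay": 0,"az": 0}
    - {"tx": 0,"ty": 28,"tz": 0,"ax": 0,"ay": 0,"az": 0}
    - {"tx": 0,"ty": 28,"tz": 0,"ax": 0,"ay": 0,"az": 0}
    - {"tx": 0,"ty": 28,"tz": 0,"ax": 0,"ay": 0,"az": 0}
    - {"tx": 0,"ty": 28,"tz": 0,"ax": 0,"ay": 0,"az": 0}
    - {"tx": 0,"ty": 28,"tz": 0,"ax": 0,"ay": 0,"az": 0}
    - {"tx": 0,"ty": 28,"tz": 0,"ax": 0,"ay": 0,"az": 0}
    - {"tx": 0,"ty": 28,"tz": 0,"ax": 0,"ay": 0,"az": 0}
    - {"tx": 0,"ty": 28,"tz": 0,"ax": 0,"ay": 0,"az": 0}
    - {"tx": 0,"ty": 28,"tz": 0,"ax": 0,"ay": 0,"az": 0}

```text
t: 12.27
eef_pos: [0.5442, 0.0699, 0.2503]
tcp_rot: [-3.138, -0.202, 3.056]
ft_force: [0.3, -0.3, -0.8]
grip_width: 0.0397
grasp_force: 70.9
```

Request:
arm_command:
  rows:
    - {"tx": 0,"ty": 0,"tz": 0,"ax": -0.0047,"ay": -0.089,"az": -0.0184}
    - {"tx": 0,"ty": 0,"tz": 0,"ax": -0.0047,"ay": -0.089,"az": -0.0184}
    - {"tx": 0,"ty": 0,"tz": 0,"ax": -0.0047,"ay": -0.089,"az": -0.0184}
    - {"tx": 0,"ty": 0,"tz": 0,"ax": -0.0047,"ay": -0.089,"az": -0.0184}
    - {"tx": 0,"ty": 0,"tz": 0,"ax": -0.0047,"ay": -0.089,"az": -0.0184}
    - {"tx": 0,"ty": 0,"tz": 0,"ax": -0.0047,"ay": -0.089,"az": -0.0184}
    - {"tx": 0,"ty": 0,"tz": 0,"ax": -0.0047,"ay": -0.089,"az": -0.0184}
    - {"tx": 0,"ty": 0,"tz": 0,"ax": -0.0047,"ay": -0.089,"az": -0.0184}
    - {"tx": 0,"ty": 0,"tz": 0,"ax": -0.0047,"ay": -0.089,"az": -0.0184}
    - {"tx": 0,"ty": 0,"tz": 0,"ax": 0,"ay": 0,"az": 0}

```text
t: 13.1
eef_pos: [0.5514, 0.0726, 0.2672]
tcp_rot: [3.121, 0.478, -3.088]
ft_force: [-0.1, -0.1, -1.5]
grip_width: 0.04
grasp_force: 70.9
```

Run:
```python
from h import *
p,Rf=RFp(40);go(p,Rf)
s=bot.get_state();R0=R.from_euler('xyz',s['tcp_rot']).as_matrix();G=np.load('g.npz');print('axis pred',R0@G['a'],'mid pred',s['eef_pos']+R0@G['m'],'goal',sh([0,60,100]))
px,d,P,T,im=cam('scene');x0,y0=260,150;save('place1.png',cv2.resize(px[y0:y0+160,x0:x0+210],None,fx=3,fy=3))
hsv=cv2.cvtColor(px,cv2.COLOR_RGB2HSV)
bl=(hsv[...,0]>103)&(hsv[...,0]<125)&(hsv[...,1]>120)&(abs(P[...,0]-.53)<.15)&(abs(P[...,1]-.07)<.08)&(P[...,2]>.12)
print(bl.sum(),P[bl].mean(0) if bl.any() else '')
```

```text
t 13.1 pos [0.5514 0.0726 0.2672] f [-0.1 -0.1 -1.5] w 0.04 j [-0.43  0.43  0.25  2.21 -0.84  0.06  2.23]
shift cur frame [ 79.   -6.  118.1] | after turn [ 94.2  -3.2 106.5] | turn [ 0.0094 -0.1345 -0.0201] rows>= 3.410045368638441 1.0910310071757547
axis pred [-0.98865664 -0.06753525  0.134153  ] mid pred [0.5611135  0.07301179 0.2800847 ] goal [0.54367526 0.06888243 0.1       ]
20 [0.5285469  0.07154397 0.30226358]
```

View pics/place1.png

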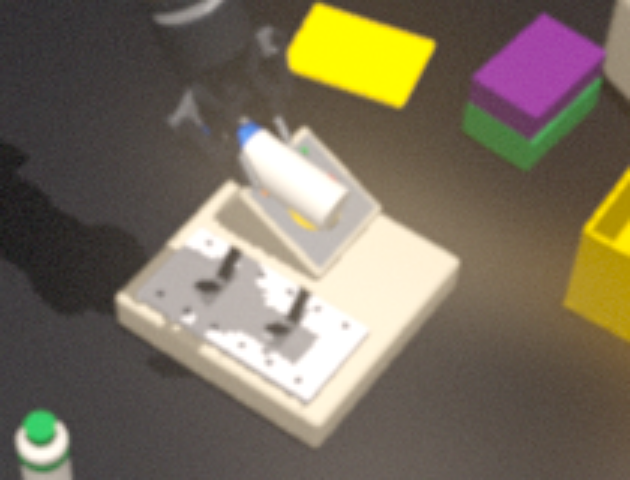

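The picture shows the bottle (cap at about (345,195) in full-image pixels) held nearly level over the shaker. Joint 6 is at its lower limit for this forward tilt, so this side won't work. I'll turn the bottle end for end: tool upright, half turn, then tilt back, the same kind of pose as at the button.

Request:
arm_command:
  rows:
    - {"tx": 0,"ty": 0,"tz": 0,"ax": 0,"ay": 0.1,"az": 0}
    - {"tx": 0,"ty": 0,"tz": 0,"ax": 0,"ay": 0.1,"az": 0}
    - {"tx": 0,"ty": 0,"tz": 0,"ax": 0,"ay": 0.1,"az": 0}
    - {"tx": 0,"ty": 0,"tz": 0,"ax": 0,"ay": 0.1,"az": 0}
    - {"tx": 0,"ty": 0,"tz": 0,"ax": 0,"ay": 0.08,"az": 0}
    - {"tx": 0,"ty": 0,"tz": 0,"ax": 0,"ay": 0,"az": -0.1}
    - {"tx": 0,"ty": 0,"tz": 0,"ax": 0,"ay": 0,"az": -0.1}
    - {"tx": 0,"ty": 0,"tz": 0,"ax": 0,"ay": 0,"az": -0.1}
    - {"tx": 0,"ty": 0,"tz": 0,"ax": 0,"ay": 0,"az": 0}

```text
t: 13.9
eef_pos: [0.5522, 0.0716, 0.2635]
tcp_rot: [3.138, 0.046, -2.778]
ft_force: [0.6, 0.2, -0.7]
grip_width: 0.0396
grasp_force: 70.9
```

```bash
sed -i 's/cap=SR\[:,0\]; yh=-SR\[:,1\]/cap=-SR[:,0]; yh=SR[:,1]/' h.py
python3 - <<'E'
from h import *
p,Rf=RFp(80);go(p,Rf);print(Rf)
print(bot.get_state()['tcp_rot'])
E
```

```text
t 13.9 pos [0.5522 0.0716 0.2635] f [ 0.6  0.2 -0.7] w 0.0396 j [-0.58  0.61  0.64  1.8  -0.5   0.84  2.23]
shift cur frame [ 5.9 -2.1 97.4] | after turn [55.4  2.1 80.3] | turn [-0.9246 -0.1118 -2.7079] rows>= 2.3396801652605252 22.914920930249504
[[ 0.81590992  0.0750269  -0.57329048]
 [ 0.06138822 -0.99718151 -0.04313378]
 [-0.57491086  0.         -0.81821605]]
[ 3.13837232  0.04602865 -2.77794657]
```

Request:
arm_command:
  rows:
    - {"tx": 0,"ty": 0,"tz": 0,"ax": 0,"ay": 0,"az": 0.1}
    - {"tx": 0,"ty": 0,"tz": 0,"ax": 0,"ay": 0,"az": 0.1}
    - {"tx": 0,"ty": 0,"tz": 0,"ax": 0,"ay": 0,"az": 0.1}
    - {"tx": 0,"ty": 0,"tz": 0,"ax": 0,"ay": 0,"az": 0.1}
    - {"tx": 0,"ty": 0,"tz": 0,"ax": 0,"ay": 0,"az": 0.1}
    - {"tx": 0,"ty": 0,"tz": 0,"ax": 0,"ay": 0,"az": 0.1}
    - {"tx": 0,"ty": 0,"tz": 0,"ax": 0,"ay": 0,"az": 0.1}
    - {"tx": 0,"ty": 0,"tz": 0,"ax": 0,"ay": 0,"az": 0.1}
    - {"tx": 0,"ty": 0,"tz": 0,"ax": 0,"ay": 0,"az": 0.1}
    - {"tx": 0,"ty": 0,"tz": 0,"ax": 0,"ay": 0,"az": 0.1}
    - {"tx": 0,"ty": 0,"tz": 0,"ax": 0,"ay": 0,"az": 0.1}
    - {"tx": 0,"ty": 0,"tz": 0,"ax": 0,"ay": 0,"az": 0.1}
    - {"tx": 0,"ty": 0,"tz": 0,"ax": 0,"ay": 0,"az": 0.1}
    - {"tx": 0,"ty": 0,"tz": 0,"ax": 0,"ay": 0,"az": 0.1}
    - {"tx": 0,"ty": 0,"tz": 0,"ax": 0,"ay": 0,"az": 0.1}
    - {"tx": 0,"ty": 0,"tz": 0,"ax": 0,"ay": 0,"az": 0.1}
    - {"tx": 0,"ty": 0,"tz": 0,"ax": 0,"ay": 0,"az": 0.1}
    - {"tx": 0,"ty": 0,"tz": 0,"ax": 0,"ay": 0,"az": 0.1}

```text
t: 15.4
eef_pos: [0.5518, 0.0725, 0.2637]
tcp_rot: [3.098, -0.016, 1.695]
ft_force: [-0.1, -0.5, -1.3]
grip_width: 0.0401
grasp_force: 71.4
```

Request:
arm_command:
  rows:
    - {"tx": 0,"ty": 0,"tz": 0,"ax": 0,"ay": 0,"az": 0.1}
    - {"tx": 0,"ty": 0,"tz": 0,"ax": 0,"ay": 0,"az": 0.1}
    - {"tx": 0,"ty": 0,"tz": 0,"ax": 0,"ay": 0,"az": 0.1}
    - {"tx": 0,"ty": 0,"tz": 0,"ax": 0,"ay": 0,"az": 0.1}
    - {"tx": 0,"ty": 0,"tz": 0,"ax": 0,"ay": 0,"az": 0.1}
    - {"tx": 0,"ty": 0,"tz": 0,"ax": 0,"ay": 0,"az": 0.1}
    - {"tx": 0,"ty": 0,"tz": 0,"ax": 0,"ay": 0,"az": 0.1}
    - {"tx": 0,"ty": 0,"tz": 0,"ax": 0,"ay": 0,"az": 0.1}
    - {"tx": 0,"ty": 0,"tz": 0,"ax": 0,"ay": 0,"az": 0.1}
    - {"tx": 0,"ty": 0,"tz": 0,"ax": 0,"ay": 0,"az": 0.1}
    - {"tx": 0,"ty": 0,"tz": 0,"ax": 0,"ay": 0,"az": 0.1}
    - {"tx": 0,"ty": 0,"tz": 0,"ax": 0,"ay": 0,"az": 0.1}
    - {"tx": 0,"ty": 0,"tz": 0,"ax": 0,"ay": 0,"az": 0.1}
    - {"tx": 0,"ty": 0,"tz": 0,"ax": 0,"ay": 0,"az": 0.1}
    - {"tx": 0,"ty": 0,"tz": 0,"ax": 0,"ay": 0,"az": 0.1}
    - {"tx": 0,"ty": 0,"tz": 0,"ax": 0,"ay": 0,"az": 0.1}
    - {"tx": 0,"ty": 0,"tz": 0,"ax": 0,"ay": 0,"az": 0}

```text
t: 16.82
eef_pos: [0.5519, 0.0726, 0.2637]
tcp_rot: [-3.124, -0.043, 0.098]
ft_force: [0.4, 0.1, -1.0]
grip_width: 0.0401
grasp_force: 71.4
```

Run:
```python
from h import *
p,Rf=RFp(80);go(p,Rf);print(p)
print(bot.get_state()['tcp_rot'])
```

```text
t 16.82 pos [0.5519 0.0726 0.2637] f [ 0.4  0.1 -1. ] w 0.0401 j [-0.82  0.9   1.3   1.81 -0.98  1.19 -0.68]
shift cur frame [-4.9  4.8 97.6] | after turn [55.7  3.1 80.3] | turn [-0.0101 -0.6557  0.0277] rows>= 2.3454689939609685 5.252132920536763
[0.55154245 0.06947435 0.16594587]
[-3.12442102 -0.04341817  0.09768745]
```

Request:
arm_command:
  rows:
    - {"tx": 0,"ty": 0,"tz": 0,"ax": -0.0013,"ay": -0.082,"az": 0.0035}
    - {"tx": 0,"ty": 0,"tz": 0,"ax": -0.0013,"ay": -0.082,"az": 0.0035}
    - {"tx": 0,"ty": 0,"tz": 0,"ax": -0.0013,"ay": -0.082,"az": 0.0035}
    - {"tx": 0,"ty": 0,"tz": 0,"ax": -0.0013,"ay": -0.082,"az": 0.0035}

```text
t: 17.15
eef_pos: [0.5524, 0.0725, 0.2645]
tcp_rot: [-3.132, 0.287, 0.094]
ft_force: [0.4, -0.0, -1.2]
grip_width: 0.0398
grasp_force: 71.0
```

Run:
```python
from h import *
p,Rf=RFp(80);go(p,Rf);print(bot.get_state()['tcp_rot'])
```

```text
t 17.15 pos [0.5524 0.0725 0.2645] f [ 0.4 -0.  -1.2] w 0.0398 j [-0.69  1.01  1.24  1.49 -0.79  1.56 -0.87]
shift cur frame [26.8  3.8 94.8] | after turn [55.8  3.  81.2] | turn [-0.0011 -0.3257  0.0184] rows>= 2.363922816668792 2.6107827705957627
[-3.1322676   0.28666784  0.09380655]
```

Request:
arm_command:
  rows:
    - {"tx": 5.4,"ty": 0.8,"tz": 19,"ax": 0,"ay": 0,"az": 0}
    - {"tx": 5.4,"ty": 0.8,"tz": 19,"ax": 0,"ay": 0,"az": 0}
    - {"tx": 5.4,"ty": 0.8,"tz": 19,"ax": 0,"ay": 0,"az": 0}
    - {"tx": 5.4,"ty": 0.8,"tz": 19,"ax": 0,"ay": 0,"az": 0}
    - {"tx": 5.4,"ty": 0.8,"tz": 19,"ax": 0,"ay": 0,"az": 0}
    - {"tx": 0,"ty": 0,"tz": 0,"ax": 0,"ay": -0.082,"az": 0.0045}
    - {"tx": 0,"ty": 0,"tz": 0,"ax": 0,"ay": -0.082,"az": 0.0045}
    - {"tx": 0,"ty": 0,"tz": 0,"ax": 0,"ay": -0.082,"az": 0.0045}
    - {"tx": 0,"ty": 0,"tz": 0,"ax": 0,"ay": -0.08,"az": 0.0045}
    - {"tx": 0,"ty": 0,"tz": 0,"ax": 0,"ay": 0,"az": 0}

```text
t: 17.98
eef_pos: [0.5531, 0.0694, 0.1626]
tcp_rot: [-3.139, 0.613, 0.079]
ft_force: [-0.8, -0.1, -2.5]
grip_width: 0.0399
grasp_force: 71.1
```

Run:
```python
from h import *
p,Rf=RFp(25);go(p,Rf);print(bot.get_state()['tcp_rot'])
G=np.load('g.npz');s=bot.get_state();R0=R.from_euler('xyz',s['tcp_rot']).as_matrix();mid=s['eef_pos']+R0@G['m'];ax=R0@G['a'];print('pred mid',mid,'axis',ax)
for n in('scene','side'):
    px,d,P,T,im=cam(n);hsv=cv2.cvtColor(px,cv2.COLOR_RGB2HSV)
    near=np.linalg.norm(P-mid,axis=2)<.12
    w=near&(P[...,2]>mid[2]-.02)&(hsv[...,1]<60)&(hsv[...,2]>120)
    b=near&(hsv[...,0]>100)&(hsv[...,0]<128)&(hsv[...,1]>110)&(hsv[...,2]>50)
    for m,l in((w,'white'),(b,'blue')):
        q=P[m]
        if len(q)>5: print(n,l,len(q),'along',np.percentile((q-mid)@ax,[1,99]).round(3),'y',np.percentile(q[:,1],[2,98]).round(4),'ztop',np.percentile(q[:,2],[2,98]).round(4))
    save('pl_'+n+'.png',px)
a=cv2.imread('pics/pl_scene.png')[150:310,260:470];b=cv2.imread('pics/pl_side.png')[180:340,190:400]
cv2.imwrite('pics/pl2.png',cv2.resize(np.hstack([a,b]),None,fx=1.9,fy=1.9,interpolation=cv2.INTER_CUBIC))
```

```text
t 17.98 pos [0.5531 0.0694 0.1626] f [-0.8 -0.1 -2.5] w 0.0399 j [-0.56  1.26  1.1   1.26 -0.76  1.76 -0.97]
shift cur frame [28.4 -0.1 43.2] | after turn [28.4 -0.2 43.2] | turn [-0.0002  0.0004  0.0034] rows>= 1.239104591948262 0.027765038285214004
[-3.13895787  0.61284798  0.0793085 ]
pred mid [0.54528622 0.06878333 0.17664856] axis [ 9.96745763e-01  8.06086981e-02 -3.48156468e-04]
scene white 581 along [-0.06   0.074] y [0.011  0.0856] ztop [0.1664 0.2529]
scene blue 19 along [0.063 0.073] y [0.0615 0.0701] ztop [0.1741 0.187 ]
side white 555 along [-0.066  0.052] y [0.0485 0.0945] ztop [0.1595 0.1978]
side blue 14 along [0.028 0.065] y [0.0762 0.0843] ztop [0.1847 0.1933]
```

View pics/pl2.png

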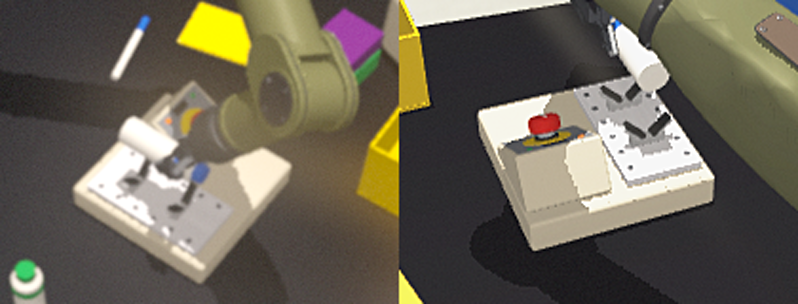

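Full-image pixels put the bottle level above the saddles: scene (337,222), side (327,212). Its axis and height match the prediction. I'll lower it.

Request:
arm_command:
  rows:
    - {"tx": 7.1,"ty": 0,"tz": 10.8,"ax": 0,"ay": 0,"az": 0}
    - {"tx": 7.1,"ty": 0,"tz": 10.8,"ax": 0,"ay": 0,"az": 0}
    - {"tx": 7.1,"ty": 0,"tz": 10.8,"ax": 0,"ay": 0,"az": 0}
    - {"tx": 7.1,"ty": 0,"tz": 10.8,"ax": 0,"ay": 0,"az": 0}
    - {"tx": 5,"ty": 0,"tz": 7,"ax": 0,"ay": 0,"az": 0}
    - {"tx": 0,"ty": 0,"tz": 0,"ax": 0,"ay": 0,"az": 0}

```text
t: 18.58
eef_pos: [0.55, 0.0707, 0.1025]
tcp_rot: [-3.135, 0.611, 0.079]
ft_force: [-0.1, 0.6, -1.5]
grip_width: 0.0399
grasp_force: 71.1
```

Run:
```python
from h import *
p,Rf=RFp(1);go(p,Rf)
```

```text
t 18.58 pos [0.55   0.0707 0.1025] f [-0.1  0.6 -1.5] w 0.0399 j [-0.56  1.32  1.07  1.29 -0.81  1.68 -0.96]
shift cur frame [10.1  1.5 11.9] | after turn [10.1  1.4 11.9] | turn [-0.0044 -0.0018  0.0029] rows>= 0.3748703291590941 0.04468660937502919
```

Request:
arm_command:
  rows:
    - {"tx": 3,"ty": 1.5,"tz": 3,"ax": 0,"ay": 0,"az": 0}
    - {"tx": 3,"ty": 0,"tz": 3,"ax": 0,"ay": 0,"az": 0}
    - {"tx": 2,"ty": 0,"tz": 3,"ax": 0,"ay": 0,"az": 0}
    - {"tx": 2,"ty": 0,"tz": 3,"ax": 0,"ay": 0,"az": 0}
    - {"tx": 0,"ty": 0,"tz": 0,"ax": 0,"ay": 0,"az": 0}
    - {"tx": 0,"ty": 0,"tz": 0,"ax": 0,"ay": 0,"az": 0}

```text
t: 19.08
eef_pos: [0.5529, 0.0692, 0.0902]
tcp_rot: [-3.135, 0.607, 0.079]
ft_force: [1.2, 1.5, 3.2]
grip_width: 0.0402
grasp_force: 71.2
```

Run:
```python
from h import *
p,Rf=RFp(0);go(p,Rf)
```

```text
t 19.08 pos [0.5529 0.0692 0.0902] f [1.2 1.5 3.2] w 0.0402 j [-0.55  1.34  1.06  1.28 -0.82  1.67 -0.96]
shift cur frame [ 1.3 -0.3  4.2] | after turn [ 1.3 -0.3  4.2] | turn [-0.0041 -0.0056  0.003 ] rows>= 0.10635270736640966 0.06053935529711001
```

Request:
arm_command:
  rows:
    - {"tx": 1.5,"ty": 0,"tz": 2.5,"ax": 0,"ay": 0,"az": 0}
    - {"tx": 0,"ty": 0,"tz": 0,"ax": 0,"ay": 0,"az": 0}
    - {"tx": 0,"ty": 0,"tz": 0,"ax": 0,"ay": 0,"az": 0}

```text
t: 19.33
eef_pos: [0.5529, 0.0692, 0.09]
tcp_rot: [-3.136, 0.607, 0.078]
ft_force: [1.3, 3.3, 16.1]
grip_width: 0.04
grasp_force: 72.8
```

Run:
```python
from h import *
p,Rf=RFp(0);go(p,Rf);px,d,P,T,im=cam('side');save('sd3.png',cv2.resize(px[210:340,220:390],None,fx=4,fy=4,interpolation=cv2.INTER_CUBIC))
```

```text
t 19.33 pos [0.5529 0.0692 0.09  ] f [ 1.3  3.3 16.1] w 0.04 j [-0.55  1.34  1.06  1.28 -0.82  1.67 -0.96]
shift cur frame [ 1.2 -0.4  4.1] | after turn [ 1.2 -0.4  4.1] | turn [-0.0038 -0.0056  0.0027] rows>= 0.10241191876576625 0.0580166417399444
```

View pics/sd3.png

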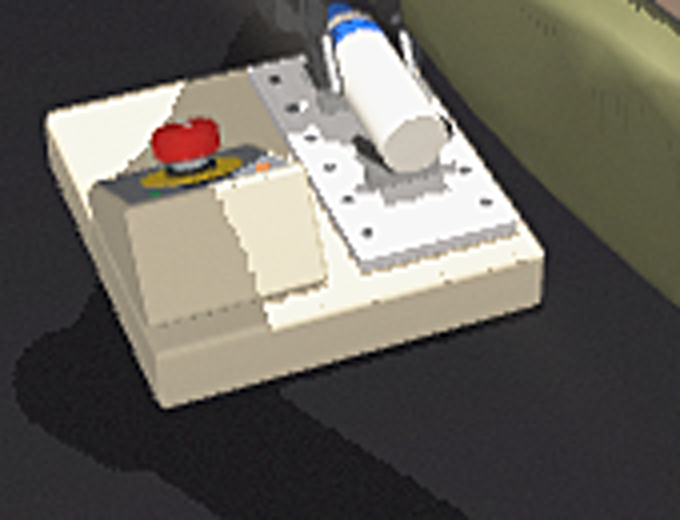

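The bottle touches down in the saddles: the side view shows its foot at about (322,246) and the near saddle under it. The force rose firmly to 16 N. I'll ease off, open and retract.

Request:
arm_command:
  claw: 0.75
  rows:
    - {"tx": -1.5,"ty": 0,"tz": -2,"ax": 0,"ay": 0,"az": 0}
    - {"tx": 0,"ty": 0,"tz": 0,"ax": 0,"ay": 0,"az": 0}
    - {"tx": 0,"ty": 0,"tz": 0,"ax": 0,"ay": 0,"az": 0}
    - {"tx": 0,"ty": 0,"tz": 0,"ax": 0,"ay": 0,"az": 0}
    - {"tx": 0,"ty": 0,"tz": 0,"ax": 0,"ay": 0,"az": 0}
    - {"tx": 0,"ty": 0,"tz": 0,"ax": 0,"ay": 0,"az": 0}

```text
t: 19.88
eef_pos: [0.5523, 0.0687, 0.0887]
tcp_rot: [-3.136, 0.608, 0.078]
ft_force: [0.8, -0.1, 0.2]
grip_width: 0.0641
grasp_force: 0.0
```

Request:
arm_command:
  rows:
    - {"tx": 0,"ty": 0,"tz": -10,"ax": 0,"ay": 0,"az": 0}
    - {"tx": 0,"ty": 0,"tz": -15,"ax": 0,"ay": 0,"az": 0}
    - {"tx": 0,"ty": 0,"tz": -20,"ax": 0,"ay": 0,"az": 0}
    - {"tx": 0,"ty": 0,"tz": -25,"ax": 0,"ay": 0,"az": 0}
    - {"tx": 0,"ty": 0,"tz": -25,"ax": 0,"ay": 0,"az": 0}
    - {"tx": 0,"ty": 0,"tz": -25,"ax": 0,"ay": 0,"az": 0}
    - {"tx": 0,"ty": 0,"tz": 0,"ax": 0,"ay": 0,"az": 0}

```text
t: 20.47
eef_pos: [0.624, 0.072, 0.1921]
tcp_rot: [-3.14, 0.6, 0.078]
ft_force: [0.7, -0.4, -0.1]
grip_width: 0.064
grasp_force: 0.0
```

```bash
cat > bt.py <<'E'
from h import *
mid=sh([0,60,100])
for n in('scene','side','wrist'):
    px,d,P,T,im=cam(n);hsv=cv2.cvtColor(px,cv2.COLOR_RGB2HSV)
    L=(P-SC)@SR   # shaker frame
    near=(abs(L[...,0])<.1)&(abs(L[...,1]-.06)<.035)&(L[...,2]>.085)&(L[...,2]<.135)
    w=near&(hsv[...,1]<70)&(hsv[...,2]>110); b=near&(hsv[...,0]>100)&(hsv[...,0]<128)&(hsv[...,1]>110)&(hsv[...,2]>50)
    for m,l in((w,'white'),(b,'blue')):
        q=L[m]
        if len(q)>8:
            print(n,l,len(q),'x',np.percentile(q[:,0],[1,99]).round(4),'y',np.percentile(q[:,1],[2,98]).round(4),'z98',np.percentile(q[:,2],98).round(4))
            if l=='white':
                for lo in(-.05,0.02):
                    r=q[(q[:,0]>lo)&(q[:,0]<lo+.02)]
                    if len(r)>5:print('   x',lo,'ztop',np.percentile(r[:,2],97).round(4),'y',np.percentile(r[:,1],[2,98]).round(4))
    save('rel_'+n+'.png',px)
E
python3 - <<'E'
import bt
from h import *
go(PAN+.10*N,RB)
a=cv2.imread('pics/rel_scene.png')[180:310,270:430];b=cv2.imread('pics/rel_side.png')[210:340,220:380]
cv2.imwrite('pics/rel.png',cv2.resize(np.hstack([a,b]),None,fx=2.5,fy=2.5,interpolation=cv2.INTER_CUBIC))
E
```

```text
scene white 607 x [-0.0742  0.0569] y [0.0472 0.0904] z98 0.1265
   x -0.05 ztop 0.1249 y [0.0544 0.0935]
   x 0.02 ztop 0.1246 y [0.0476 0.092 ]
scene blue 78 x [-0.0755 -0.0331] y [0.0513 0.0815] z98 0.1262
side white 677 x [-0.0522  0.0637] y [0.0324 0.0807] z98 0.122
   x -0.05 ztop 0.1216 y [0.0287 0.0922]
   x 0.02 ztop 0.122 y [0.04   0.0789]
side blue 76 x [-0.0741 -0.0294] y [0.0406 0.0744] z98 0.122
wrist white 5791 x [-0.0601  0.0562] y [0.0371 0.0892] z98 0.1209
   x -0.05 ztop 0.1208 y [0.0282 0.0926]
   x 0.02 ztop 0.1207 y [0.0289 0.0913]
wrist blue 2769 x [-0.0756 -0.0314] y [0.0434 0.076 ] z98 0.1211
t 20.62 pos [0.6207 0.0733 0.1875] f [-0.6  0.4 -0.9] w 0.0641 j [-0.45  1.29  1.09  0.94 -0.79  1.93 -1.11]
shift cur frame [ -30.  -125.4   40.7] | after turn [ 33.4 125.6  37.2] | turn [0.1369 0.0088 3.1382] rows>= 3.2423730291706803 25.136574928809004
```

View pics/rel.png

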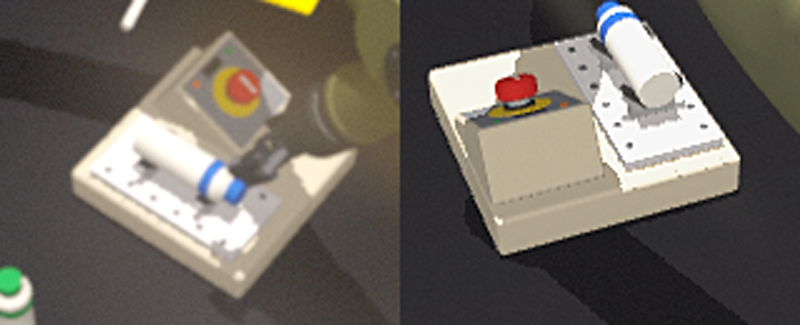

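The picture shows the bottle lying in both saddles: scene crop (185,165), side crop (640,55), still latched head at (515,88). Both ends of the bottle are 121 mm high at the top and it is centred at y = 60. Next is the twist, with the half-turned grasp frame.

```bash
cat >> h.py <<'E'
RB2=RB@np.diag([-1,-1,1.])
E
python3 - <<'E'
from h import *
go(PAN+.085*N,RB2)
E
```

```text
t 20.62 pos [0.6207 0.0733 0.1875] f [-0.6  0.4 -0.9] w 0.0641 j [-0.45  1.29  1.09  0.94 -0.79  1.93 -1.11]
shift cur frame [ -28.7 -125.3   55.6] | after turn [ -33.4 -125.6   52.2] | turn [-0.0056  0.0872 -0.0004] rows>= 3.3592578219106883 0.6989843585138048
```

Request:
arm_command:
  claw: 0.8
  rows:
    - {"tx": 0,"ty": -21,"tz": 0,"ax": 0,"ay": 0,"az": 0}
    - {"tx": 0,"ty": -21,"tz": 0,"ax": 0,"ay": 0,"az": 0}
    - {"tx": 0,"ty": -21,"tz": 0,"ax": 0,"ay": 0,"az": 0}
    - {"tx": 0,"ty": -21,"tz": 0,"ax": 0,"ay": 0,"az": 0}
    - {"tx": 0,"ty": -21,"tz": 0,"ax": 0,"ay": 0,"az": 0}
    - {"tx": 0,"ty": -20.5,"tz": 0,"ax": 0,"ay": 0,"az": 0}
    - {"tx": -8,"ty": 0,"tz": 0,"ax": -0.003,"ay": 0.0436,"az": 0}
    - {"tx": -8,"ty": 0,"tz": 0,"ax": -0.003,"ay": 0.0436,"az": 0}
    - {"tx": -8,"ty": 0,"tz": 10,"ax": 0,"ay": 0,"az": 0}
    - {"tx": -8,"ty": 0,"tz": 20,"ax": 0,"ay": 0,"az": 0}
    - {"tx": 0,"ty": 0,"tz": 20,"ax": 0,"ay": 0,"az": 0}
    - {"tx": 0,"ty": 0,"tz": 0,"ax": 0,"ay": 0,"az": 0}

```text
t: 21.62
eef_pos: [0.5554, 0.1961, 0.1582]
tcp_rot: [-3.141, 0.528, 0.077]
ft_force: [-0.8, -0.1, -0.6]
grip_width: 0.068
grasp_force: 0.0
```

Run:
```python
from h import *
head();go(PAN+.006*N,RB2)
```

```text
3382 [array([-0.0196, -0.0038,  0.0172]), array([-0.0174,  0.0005,  0.0178]), array([0.0187, 0.0296, 0.0316])]
t 21.67 pos [0.5571 0.1957 0.1597] f [ 0.4 -0.3 -0.3] w 0.0685 j [-0.72  1.24  1.09  1.23 -0.86  1.74 -1.15]
shift cur frame [-0.   1.4 80.3] | after turn [-0.5  1.4 80.3] | turn [ 0.0001  0.0052 -0.0004] rows>= 1.9257557238896021 0.042031078059
```

Request:
arm_command:
  rows:
    - {"tx": 0,"ty": 1.2,"tz": 15,"ax": 0,"ay": 0.005,"az": 0}
    - {"tx": 0,"ty": 0,"tz": 18,"ax": 0,"ay": 0,"az": 0}
    - {"tx": 0,"ty": 0,"tz": 18,"ax": 0,"ay": 0,"az": 0}
    - {"tx": 0,"ty": 0,"tz": 14,"ax": 0,"ay": 0,"az": 0}
    - {"tx": 0,"ty": 0,"tz": 10,"ax": 0,"ay": 0,"az": 0}
    - {"tx": 0,"ty": 0,"tz": 0,"ax": 0,"ay": 0,"az": 0}

```text
t: 22.17
eef_pos: [0.5216, 0.1907, 0.095]
tcp_rot: [3.141, 0.518, 0.078]
ft_force: [0.2, 0.4, -0.3]
grip_width: 0.0686
grasp_force: 0.0
```

Run:
```python
from h import *
go(PAN+.006*N,RB2)
```

```text
t 22.17 pos [0.5216 0.1907 0.095 ] f [ 0.2  0.4 -0.3] w 0.0686 j [-0.77  1.29  1.06  1.4  -0.91  1.59 -1.07]
shift cur frame [-1.5 -0.9  6.4] | after turn [-1.5 -0.9  6.4] | turn [ 0.0004 -0.002  -0.0002] rows>= 0.15912033256958802 0.016802837991304834
```

Request:
arm_command:
  rows:
    - {"tx": -1.5,"ty": -1,"tz": 3,"ax": 0,"ay": 0,"az": 0}
    - {"tx": 0,"ty": 0,"tz": 3.5,"ax": 0,"ay": 0,"az": 0}
    - {"tx": 0,"ty": 0,"tz": 0,"ax": 0,"ay": 0,"az": 0}

```text
t: 22.42
eef_pos: [0.5184, 0.1912, 0.0917]
tcp_rot: [3.141, 0.514, 0.078]
ft_force: [-0.0, -0.4, 0.2]
grip_width: 0.0682
grasp_force: 0.0
```

Request:
arm_command:
  claw: 0.3
  grip_force: 40
  rows:
    - {"tx": 0,"ty": 0,"tz": 0,"ax": 0,"ay": 0,"az": 0}
    - {"tx": 0,"ty": 0,"tz": 0,"ax": 0,"ay": 0,"az": 0}
    - {"tx": 0,"ty": 0,"tz": 0,"ax": 0,"ay": 0,"az": 0}
    - {"tx": 0,"ty": 0,"tz": 0,"ax": 0,"ay": 0,"az": 0}
    - {"tx": 0,"ty": 0,"tz": 0,"ax": 0,"ay": 0,"az": 0}
    - {"tx": 0,"ty": 0,"tz": 0,"ax": 0,"ay": 0,"az": 0}

```text
t: 22.92
eef_pos: [0.5187, 0.1909, 0.092]
tcp_rot: [3.14, 0.514, 0.078]
ft_force: [2.1, -0.4, 4.4]
grip_width: 0.0377
grasp_force: 40.0
```

Run:
```python
from h import *
go(PAN+.006*N,RB2)
```

```text
t 22.92 pos [0.5187 0.1909 0.092 ] f [ 2.1 -0.4  4.4] w 0.0377 j [-0.77  1.29  1.06  1.42 -0.91  1.58 -1.07]
shift cur frame [-0.5 -0.4  2.3] | after turn [-0.5 -0.4  2.3] | turn [ 0.0011 -0.0063 -0.    ] rows>= 0.05833688926326139 0.05149469424254192
```

Request:
arm_command:
  rows:
    - {"tx": 0,"ty": 0,"tz": 0,"ax": 0,"ay": 0,"az": 0.09}
    - {"tx": 0,"ty": 0,"tz": 0,"ax": 0,"ay": 0,"az": 0.09}
    - {"tx": 0,"ty": 0,"tz": 0,"ax": 0,"ay": 0,"az": 0.09}
    - {"tx": 0,"ty": 0,"tz": 0,"ax": 0,"ay": 0,"az": 0.09}
    - {"tx": 0,"ty": 0,"tz": 0,"ax": 0,"ay": 0,"az": 0.09}

```text
t: 23.33
eef_pos: [0.5186, 0.1903, 0.0921]
tcp_rot: [2.896, 0.456, -0.434]
ft_force: [1.4, -1.4, 5.8]
grip_width: 0.0382
grasp_force: 40.1
```

Run:
```python
from h import *
go(PAN+.006*N,RB2);print(bot.get_state()['ft_torque']@N)
```

```text
t 23.33 pos [0.5186 0.1903 0.0921] f [ 1.4 -1.4  5.8] w 0.0382 j [-0.79  1.32  1.12  1.42 -0.95  1.62 -1.49]
shift cur frame [-0.8 -0.8  2.3] | after turn [-0.3 -1.   2.3] | turn [ 0.0009 -0.0065 -0.455 ] rows>= 0.06150651027173444 3.6410246786463487
0.07570827963667898
```

Turning cleanly, with 0.455 rad done. Another 0.45 brings it to about 0.9.

Request:
arm_command:
  rows:
    - {"tx": 0,"ty": 0,"tz": 0,"ax": 0,"ay": 0,"az": 0.09}
    - {"tx": 0,"ty": 0,"tz": 0,"ax": 0,"ay": 0,"az": 0.09}
    - {"tx": 0,"ty": 0,"tz": 0,"ax": 0,"ay": 0,"az": 0.09}
    - {"tx": 0,"ty": 0,"tz": 0,"ax": 0,"ay": 0,"az": 0.09}
    - {"tx": 0,"ty": 0,"tz": 0,"ax": 0,"ay": 0,"az": 0.09}
    - {"tx": 0,"ty": 0,"tz": 0,"ax": 0,"ay": 0,"az": 0}

```text
t: 23.83
eef_pos: [0.5183, 0.1897, 0.0923]
tcp_rot: [2.721, 0.307, -0.892]
ft_force: [1.5, -2.9, 5.6]
grip_width: 0.0381
grasp_force: 40.1
```

Run:
```python
from h import *
go(PAN+.006*N,RB2);print(bot.get_state()['ft_torque']@N,bot.get_state()['grasp_force'])
```

```text
t 23.83 pos [0.5183 0.1897 0.0923] f [ 1.5 -2.9  5.6] w 0.0381 j [-0.79  1.33  1.16  1.42 -0.97  1.64 -1.92]
shift cur frame [-1.2 -1.   2.4] | after turn [ 0.  -1.5  2.4] | turn [ 4.000e-04 -6.200e-03 -9.053e-01] rows>= 0.0689716997696421 7.244456462487984
0.11429757684585676 40.11231768177822
```

Turned 0.905 rad against 0.11 N m. I'll open wide to let the head spring, then retract along the axis.

Request:
arm_command:
  claw: 0.9
  rows:
    - {"tx": 0,"ty": 0,"tz": 0,"ax": 0,"ay": 0,"az": 0}
    - {"tx": 0,"ty": 0,"tz": 0,"ax": 0,"ay": 0,"az": 0}
    - {"tx": 0,"ty": 0,"tz": 0,"ax": 0,"ay": 0,"az": 0}
    - {"tx": 0,"ty": 0,"tz": 0,"ax": 0,"ay": 0,"az": 0}
    - {"tx": 0,"ty": 0,"tz": 0,"ax": 0,"ay": 0,"az": 0}
    - {"tx": 0,"ty": 0,"tz": 0,"ax": 0,"ay": 0,"az": 0}
    - {"tx": 0,"ty": 0,"tz": 0,"ax": 0,"ay": 0,"az": 0}

```text
t: 24.42
eef_pos: [0.518, 0.1912, 0.0914]
tcp_rot: [2.724, 0.311, -0.888]
ft_force: [-0.5, 0.1, -0.7]
grip_width: 0.0769
grasp_force: 0.0
```

Request:
arm_command:
  rows:
    - {"tx": 0,"ty": 0,"tz": -12,"ax": 0,"ay": 0,"az": 0}
    - {"tx": 0,"ty": 0,"tz": -18,"ax": 0,"ay": 0,"az": 0}
    - {"tx": 0,"ty": 0,"tz": -22,"ax": 0,"ay": 0,"az": 0}
    - {"tx": 0,"ty": 0,"tz": -25,"ax": 0,"ay": 0,"az": 0}
    - {"tx": 0,"ty": 0,"tz": -25,"ax": 0,"ay": 0,"az": 0}
    - {"tx": 0,"ty": 0,"tz": -25,"ax": 0,"ay": 0,"az": 0}
    - {"tx": 0,"ty": 0,"tz": 0,"ax": 0,"ay": 0,"az": 0}

```text
t: 25.0
eef_pos: [0.5838, 0.1945, 0.2072]
tcp_rot: [2.73, 0.304, -0.886]
ft_force: [0.0, -0.0, 1.2]
grip_width: 0.0769
grasp_force: 0.0
```

Run:
```python
from h import *
save('fin.png',head());import bt
s=bot.get_state();print(s['t'],s['eef_pos'],s['ft_force'],s['joints'].round(2))
px,d,P,T,im=cam('scene');Q=P
for c,(u0,u1,v0,v1) in dict(orange=(177,204,332,374),green=(262,288,284,326),tq1=(206,232,288,330),tq2=(205,232,343,386)).items():
    q=Q[v0:v1,u0:u1].reshape(-1,3);q=q[(q[:,2]>.128)&(q[:,2]<.142)];print(c,q.mean(0).round(4))
```

```text
2247 [array([-0.0189, -0.0018,  0.018 ]), array([-0.0191, -0.0034,  0.0183]), array([0.0278, 0.0377, 0.0397])]
scene white 639 x [-0.0745  0.0584] y [0.0453 0.0907] z98 0.1254
   x -0.05 ztop 0.1252 y [0.0388 0.0933]
   x 0.02 ztop 0.1237 y [0.0436 0.0916]
scene blue 66 x [-0.0756 -0.032 ] y [0.0545 0.0815] z98 0.1253
side white 642 x [-0.0495  0.0637] y [0.0317 0.0786] z98 0.1227
   x -0.05 ztop 0.1221 y [0.029 0.066]
   x 0.02 ztop 0.1226 y [0.0321 0.078 ]
side blue 59 x [-0.0725 -0.0279] y [0.0404 0.065 ] z98 0.1222
wrist white 10669 x [-0.0589  0.0571] y [0.0376 0.0775] z98 0.1212
   x -0.05 ztop 0.1212 y [0.027  0.0735]
   x 0.02 ztop 0.1209 y [0.0295 0.0902]
wrist blue 2635 x [-0.0743 -0.0309] y [0.0395 0.0747] z98 0.1218
25.2 [0.58003863 0.19617865 0.2015594 ] [-0.52838162 -0.21549334  0.17389872] [-0.7   1.24  1.19  1.12 -0.9   1.87 -2.06]
orange [ 0.4651 -0.422   0.1343]
green [ 0.524  -0.1844  0.1344]
tq1 [ 0.4239 -0.2917  0.1338]
tq2 [ 0.5402 -0.3964  0.1341]
```

View pics/fin.png

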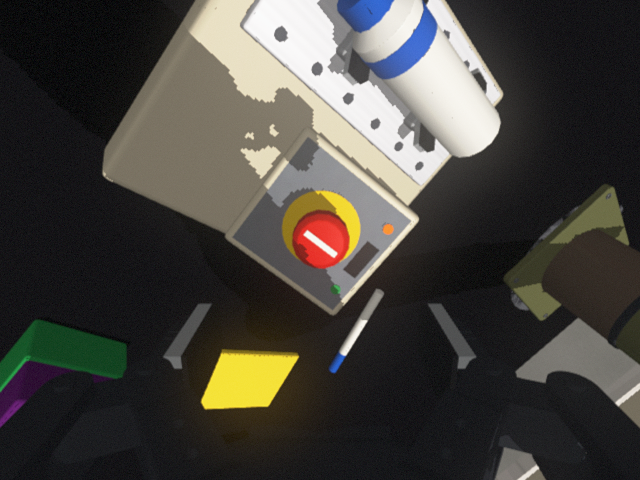

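The wrist view shows the red head popped up at (320,238), 39 mm above the face. The bottle is in the saddles at (425,80). I'll check the bar's angle and then hand in if it is back at zero.

Run:
```python
from h import *
px,d,P,T,im=cam('wrist');hsv=cv2.cvtColor(px,cv2.COLOR_RGB2HSV)
v,u=np.mgrid[:480,:640];o=T[:3,3]
ray=np.stack([(u-im['cx'])/im['fx'],(v-im['cy'])/im['fy'],np.ones_like(u,float)],-1)@T[:3,:3].T
t=((PAN+.039*N-o)@N)/(ray@N);Q=o+ray*t[...,None]-PAN   # hit on the head-top plane
x,y=Q@RB[:,0],Q@RB[:,1]
m=(np.hypot(x,y)<.016)&(hsv[...,1]<90)&(hsv[...,2]>120)
c=np.cov(x[m],y[m]);w,V=np.linalg.eigh(c);print(m.sum(),np.degrees(np.arctan2(V[1,1],V[0,1])),np.sqrt(w))
if abs(np.degrees(np.arctan(V[1,1]/V[0,1])))<6: print(bot.job_done())
```

```text
261 179.73724628822268 [0.00127002 0.00764169]
the job is handed in; nothing more can be done
None
```

The job is handed in: I latched the stop and let go, laid the blue-capped bottle in both saddles (about 3 mm from centre along its length), then twisted the stop so it sprang fully up and turned back to zero, in about 25 s with nothing else touched that I could see.

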